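Rock a spring perch on an axle tube to the marked angle and hold it for tacking

TASK

The axle tube strapped down in the vee blocks has its damper bracket welded on at one seat; the other seat, ground bright, waits for the spring perch. Take the perch by the angle gauge that is stuck on its top, sit it square astride the tube on the bright band, centred between the two blue lines and with the dial towards the robot, and rock it round the tube until the red pointer has settled on the green index mark. Keep holding it there, pressed lightly down on the tube for tacking: the program finishes while gripping it and lets nothing go; leave the other things on the bench where they are.

Things in the scene. Friction and masses are not known exactly. Their poses are not given: they have to be found in the camera images.
- perch_gauge: Loose spring perch (bare-steel channel 66 x 66 mm) and, held rigidly on its top by a magnet, the angle gauge; one piece, 0.5 to 0.8 kg, 102.5 mm high, standing upright on the feet of its legs. Origin: centre of the underside (the feet). z up; x points out of the back of the gauge and lies along the tube when seated; the dial is on the -x side, which faces the robot at the start.
- gauge_centre (a point): Centre of the ivory gauge case, 26 (x) x 58 (y) x 56 mm (z), 74.5 mm above the feet, on the dial's axis; its flat y sides are the place to grip from above. Below the case are a dark foot 28 x 58 x 10 mm and the perch's top plate, 36.5 mm above the feet. Axes as perch_gauge.
- perch_arc (a point): Centre of the 31 mm radius arc cut in the lower edges of the perch's two leg plates (6 mm thick, outer faces at x = -32 and +32 mm): 17.5 mm below the feet, 92 mm below gauge_centre along the perch's z. Seated on the 60 mm tube it lies on the tube's axis or up to 1 mm below. Axes as perch_gauge.
- pointer_tip (a point): Tip of the red pointer, 19.5 mm from the dial's axis. Its z runs from the dial's axis to the tip, and gravity keeps it straight up.
- pointer (a joint): Angle of the gravity pointer against the gauge case, rad; 0 at the top of the case, positive clockwise as seen facing the dial (about the perch's +x). It swings freely at some 4 Hz and settles in 1 to 2 s; at rest it is minus the lean of the gauge (lean: turn about the perch's +x from upright).
- index_mark (a point): Inner point of the green index tab on the dial's dark rim, 19 mm from the dial's axis. Its z runs from the dial's axis to the mark.
- dial_index (a joint): Angle of the green index against the case's top, rad, counted like joint pointer. The fitter set it; it stays there. Pointer on the mark: joint pointer equals joint dial_index, so the gauge leans by minus this value about its +x.
- band_centre (a point): Point on the tube's axis, 75 mm above the bench, at the middle of the bare bright-ground band (74 mm long, a thin blue line 34 mm either side of the middle); tube radius 30 mm. x runs along the tube away from the robot, z up. It is the nearer or the farther of the two seats, which are 144 mm apart.
- bracket_centre (a point): Point on the tube's axis at the middle of the seat taken by the welded damper bracket (dark, 64 mm long, two upright lugs 38 mm apart, top 68 mm above this point). Axes as band_centre. It does not move.
- axle_tube: Dark axle tube, diameter 60 mm, 385 mm long, axis 75 mm above the bench, fixed in two steel vee blocks (40 x 104 x 66 mm) 145 mm either side of its middle, each with a blue strap (3 mm thick, 24 mm wide) over the tube; a flange of 112 mm diameter at its far end. Origin on the bench below the tube's middle, x along the tube away from the robot, z up. It does not give.
- cross_shaft_b: Bystander: bright steel pin, 19 mm thick, 60 mm long, lying.
- marker: Bystander: blue marker pen, 138 mm long, 14 mm thick.
- flange_bolt: Bystander: dark flange bolt standing on its head, 22 mm wide, 39 mm high.
Not all that is in view belongs to the job. What is shaped like the perch_gauge but orange, turquoise or yellow is not meant.

How it is judged:
By the outcome, as a careful person would: the job done as asked, in the order asked, and still so for the second after the job is handed in, while the arm keeps its last pose, push and grip.
It also fails if it takes over 64 s, if anything falls off the work surface, if the arm or the gripper's body presses on something with over 40 N, if the wrist force passes 120 N, or if a joint passes its speed limit or range.

ROBOT

A 6-joint arm with a two-finger parallel gripper is mounted at the origin on a cart in front of the work surface, level with it; the furniture and walls round the work are solid. World frame = base frame: x ahead of the robot, y to its left, z up, the work surface at z = 0. Lengths are in m, angles in degrees, forces in N, time in s.
With the tool pointing down it reaches from about 0.25 to 0.725 m from the base axis. Payload 9.7 kg.
Tool frame: the origin (TCP) lies between the finger pads; the fingertips stand 19 mm ahead of it and the grasp point (between the pads) is the TCP; x points along the fingers, y is the direction in which the jaws open and shut, and the axes are right-handed (so a half turn about x gives the same grasp; the last joint's range is limited). The gripper opens to 85 mm and grips with 20 to 120 N. Pads are 22 mm wide; open, the fingers measure 114 mm over their backs; the gripper's body (76 mm by 85 mm) begins 54 mm behind the grasp point. The pads swing forward as they close: fully open they stand 13 mm farther back than shut.
Start: joints at [65.374, 4.979, 10.078, 95.1, 0, 90], TCP at [0.229, 0.5, 0.224] pointing down, gripper open.
Joint ranges: [-179.16, 179.16], [-48.56, 103.87], [-65.8, 70.77], [-126.05, 130.52], [-82.76, 87.17], [-180, 180]. Speed limits (degrees/s): [127.2, 127.2, 147.25, 180, 180, 180].

INTERFACE

Orientations are given as [roll, pitch, yaw] about the fixed x, y, z axes, in that order (R = Rz(yaw) Ry(pitch) Rx(roll)).
In Python, from workcell import bot gives the robot as it stands. The module is installed in compiled form; this text tells all that it offers.
- The arm moves only by the shell command python3 -m handwheel 'ROWS' [FORCE]. ROWS is JSON, a list of rows, each a list of 7 numbers: the turn, a rotation vector about the tool's x, y, z in degrees, then the shift along the tool's x, y, z in m, then the closure, from -1 (fully open) to 1 (shut), so that 0 is half open. In form: [[ax, ay, az, dx, dy, dz, fingers], ...]. A call has 1 to 20 rows; each row is the pose to reach, as a shift and turn from the pose commanded when the call began, along the tool's axes at that moment; what a row does not reach only later rows make up. A row lasts 1/8 s, in which the tool goes at most 62.5 mm and 10.7 degrees, less where a joint would pass 70% of its speed; a pose out of reach is approached as far as the arm can. A call with a gripper value outside its range is refused whole. The fingers move at their own pace and stop on an object; FORCE is the grip in N (left out, the last holds). Time passes only in rows, so rows that repeat a pose let the fingers close. It gives the time, the measured TCP pose, the force and the opening at its end, in the units of the state.
- bot.get_obs(): the state, without advancing time (a new reading comes with each control period).
- bot.camera(name): name is "scene" or "top" or "wrist"; returns a dict with "frame" (384x512x3 uint8, red, green, blue), "fx", "fy", "cx", "cy" (pixels), "R" (3x3) and "t" (3): a world point X has camera coordinates R X + t; the wrist camera has in their place "tool_from_camera" (4x4, takes a point from camera to tool coordinates, whose origin is the TCP and whose axes are the tool frame's). Camera axes: x right, y down, z forward; pixel columns grow to the right and rows downward; lengths in m; the calibration is good to about 2 mm. A picture is of the moment at which its call begins: read the wrist's pose just before it. There is no depth.
- bot.job_done(): hands the job in, once; it reports no verdict.
Trained networks look in a picture, given as the dict that the camera call returned (one of the last four; its "shot" number tells which), for a name from the list of things; names that differ only in an ending like _2 or _b are one class to them, and where a whole thing is asked for, a point or a joint stands for the part that bears it (a point fixed in the world has none). Each returns a list of dicts, best first, with "conf" (0 to 1); they miss things now and then, are a little off and sometimes report something else, mostly with a low value. They report only what shows in the picture. A call takes as long as a camera call. They do not tell look-alikes from the thing itself.
- bot.look_for(name, picture): "bbox" ([left, top, width, height] as shares, 0 to 1, of the picture: columns of its width, rows of its height, round what is visible of it).
- bot.tip_of(name, picture): "centre" ([column, row] as shares, 0 to 1, of the picture: columns of its width, rows of its height: a listed point, or the origin of a listed thing).
The state is a dict: "time": time; "q": joint angles; "qd": joint speeds; "joint_efforts": joint torques, N m; "ee_pos": TCP position; "tcp_rot": TCP orientation; "wrist_force": force on the tool from outside, world axes, zero at the start; "torque": the same for the moment, N m; "opening": finger opening in m.
Only numpy, scipy, OpenCV 4.12 (cv2) and the standard library are available. Lean on these libraries where they do the work, as an engineer would, in place of code of your own. Each camera call takes 0.05 s, during which the arm holds its last target.

## Working session

There is one attempt and no reset: what is moved stays moved. The work goes in short steps, Python scripts to look and compute and a shell command to move; the robot and the scene stay as the last step left them, time stands still between calls to the robot, and variables do not carry over. Pictures are saved under pics/ and viewed, and the job is handed in when it is done.

```bash
mkdir -p pics
cat > h.py <<'E'
import numpy as np, cv2
from workcell import bot
from scipy.spatial.transform import Rotation as Ro
def save(c,name,box=None,s=1.5):
    f=c["frame"][:,:,::-1]
    if box: f=f[box[1]:box[3],box[0]:box[2]]
    f=cv2.resize(f,None,fx=s,fy=s,interpolation=cv2.INTER_CUBIC); cv2.imwrite("pics/"+name,f)
def RT(c,obs=None):
    if "R" in c: return np.array(c["R"]),np.array(c["t"])
    M=np.array(c["tool_from_camera"]); o=obs
    Rt=Ro.from_euler('xyz',o["tcp_rot"],degrees=True).as_matrix(); 
    Rwc=Rt@M[:3,:3]; p=Rt@M[:3,3]+np.array(o["ee_pos"])
    return Rwc.T,-Rwc.T@p
def ray(c,px,obs=None):
    R,t=RT(c,obs); d=R.T@np.array([(px[0]-c["cx"])/c["fx"],(px[1]-c["cy"])/c["fy"],1]); return -R.T@t,d/np.linalg.norm(d)
def atz(c,px,z,obs=None):
    o,d=ray(c,px,obs); return o+d*(z-o[2])/d[2]
def tri(rs):
    A=0;b=0
    for o,d in rs:
        P=np.eye(3)-np.outer(d,d); A=A+P;b=b+P@o
    X=np.linalg.solve(A,b); return X,[np.linalg.norm((np.eye(3)-np.outer(d,d))@(X-o)) for o,d in rs]
def proj(c,X,obs=None):
    R,t=RT(c,obs); p=R@np.array(X)+t; return np.array([c["fx"]*p[0]/p[2]+c["cx"],c["fy"]*p[1]/p[2]+c["cy"]])
E
python3 - <<'E'
from h import *
o=bot.get_obs(); print(o)
for n in ["scene","top","wrist"]:
    c=bot.camera(n); save(c,n+"0.png")
    R,t=RT(c,o); print(n,-R.T@t,c["fx"])
    for k in ["perch_gauge","gauge_centre","perch_arc","pointer_tip","index_mark","band_centre","bracket_centre","axle_tube"]:
        try: print(k,[(round(d["conf"],2),round(d["centre"][0]*512),round(d["centre"][1]*384)) for d in bot.tip_of(k,c)])
        except Exception as e: print(k,e)
E
```

```text
{'time': 0.0, 'q': array([6.53775842e+01, 5.01062003e+00, 1.00339848e+01, 9.50996441e+01,
       4.80731261e-04, 9.00001740e+01]), 'qd': array([ 0.0887078 ,  0.00785705, -0.0718482 ,  0.07348303,  0.02656176,
        0.07870859]), 'joint_efforts': array([-2.78887474e-04, -5.20391536e+01,  4.64798570e+01,  1.64016680e-02,
        2.24717037e-04,  9.68665574e-06]), 'ee_pos': array([0.2290465 , 0.49977017, 0.22328348]), 'tcp_rot': array([ -90.36091331,   89.92371916, -114.98350339]), 'wrist_force': array([ 0.06053613, -0.20545491,  0.7272056 ]), 'torque': array([-4.25974489e-03,  9.03676578e-05,  4.33501652e-02]), 'opening': 0.08525966572428766}
scene [ 0.16213276 -0.42616616  0.75609253] 446.652236162213
perch_gauge [(0.82, 203, 224), (0.82, 279, 228), (0.8, 240, 200), (0.75, 331, 210), (0.64, 225, 275), (0.37, 328, 291)]
gauge_centre [(0.95, 282, 206), (0.87, 223, 253), (0.83, 330, 188), (0.74, 198, 206), (0.66, 242, 177)]
perch_arc [(0.95, 279, 231), (0.78, 326, 221), (0.74, 224, 280), (0.66, 203, 233), (0.59, 245, 205), (0.46, 231, 167)]
pointer_tip []
index_mark [(0.66, 229, 245), 
[... 213 characters left out ...]
4302606807
perch_gauge [(0.76, 237, 239), (0.68, 276, 187), (0.68, 283, 156), (0.66, 284, 247)]
gauge_centre [(0.98, 281, 244), (0.9, 230, 191), (0.88, 237, 235), (0.83, 287, 142), (0.57, 273, 183)]
perch_arc [(0.94, 237, 238), (0.69, 286, 156), (0.62, 231, 197), (0.62, 273, 193)]
pointer_tip [(0.71, 227, 194)]
index_mark [(0.63, 233, 241), (0.5, 289, 240), (0.48, 225, 195), (0.38, 280, 139), (0.36, 275, 177)]
band_centre [(0.76, 369, 162)]
bracket_centre [(0.81, 354, 212)]
axle_tube [(0.72, 353, 189)]
wrist [0.15454546 0.53375859 0.3735285 ] 299.2582045182459
perch_gauge []
gauge_centre [(0.8, 105, 378)]
perch_arc []
pointer_tip []
index_mark []
band_centre []
bracket_centre []
axle_tube []
```

View pics/scene0.png

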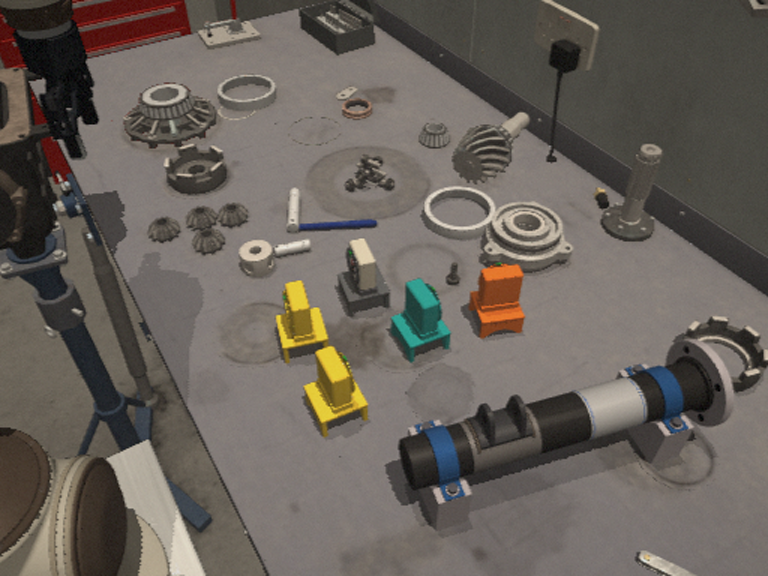

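View pics/top0.png

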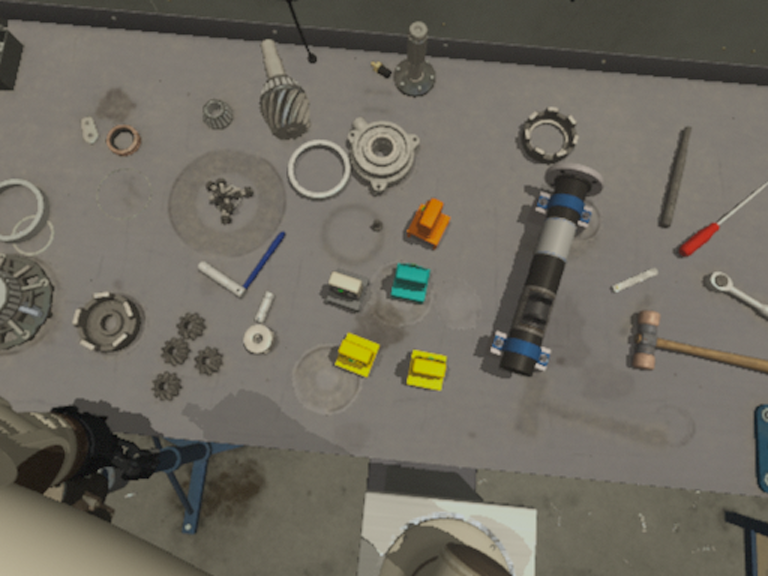

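View pics/wrist0.png

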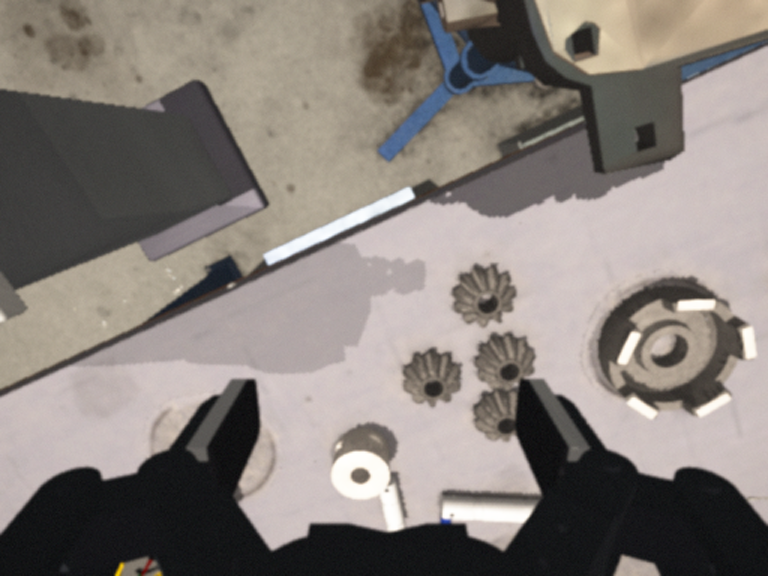

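The candidates shaped like the perch_gauge, by full-resolution top pixel, are ivory on bare steel (230,191), turquoise (273,187), orange (285,147), yellow (237,236) and yellow (284,246). Only the ivory and steel one fits the description. I'll confirm it in a crop and measure.

Run:
```python
from h import *
s=bot.camera("scene"); t=bot.camera("top")
def pick(k,c,px,r=14):
    L=[np.array(d["centre"])*[512,384] for d in bot.tip_of(k,c)]
    L=[p for p in L if np.linalg.norm(p-px)<r]; return L[0] if L else None
for k,a,b in [("gauge_centre",(242,177),(230,191)),("perch_arc",(245,205),(231,197)),("perch_gauge",(240,200),(231,195)),("index_mark",(230,168),(225,195))]:
    p=pick(k,s,a);q=pick(k,t,b)
    print(k,p,q, tri([ray(s,p),ray(t,q)]) if p is not None and q is not None else None)
# tube
for k in ["band_centre","bracket_centre","axle_tube","gauge_centre"]:
    for c in (s,t):
        for d in bot.tip_of(k,c): 
            p=np.array(d["centre"])*[512,384]; z={"axle_tube":0,"gauge_centre":.0745}.get(k,.075); print(k,round(d["conf"],2),p.round(1),atz(c,p,z).round(4))
for k in ["cross_shaft_b","marker","flange_bolt"]:
    for d in bot.tip_of(k,t): print(k,d["conf"],atz(t,np.array(d["centre"])*[512,384],0.01).round(3))
a=cv2.resize(s["frame"][150:220,205:285],None,fx=5,fy=5,interpolation=2); b=cv2.resize(t["frame"][90:260,310:420],None,fx=3.5,fy=3.5,interpolation=2)[:595]
g=cv2.resize(t["frame"][170:215,205:255],None,fx=5,fy=5,interpolation=2)
W=np.zeros((600,800,3),np.uint8); W[:350,:400]=a; W[350:575,:250]=g; W[:b.shape[0],410:410+b.shape[1]]=b[:,:390]
cv2.imwrite("pics/crop1.png",W[:,:,::-1])
```

```text
gauge_centre [242.5856 178.9824] [230.912 189.888] (array([0.52212848, 0.22988967, 0.06373201]), [np.float64(0.0009025962311971157), np.float64(0.0009025962311972872)])
perch_arc [240.0256 204.5184] [232.9088 196.416 ] (array([ 0.51637991,  0.23071007, -0.01667311]), [np.float64(0.0020949314767877646), np.float64(0.0020949314767877265)])
perch_gauge None [234.8032 193.6896] None
index_mark [231.424  167.0016] [226.304  193.3824] (array([0.50122214, 0.23752703, 0.10456661]), [np.float64(0.0008164685771473335), np.float64(0.0008164685771474543)])
band_centre 0.68 [404.7 270.6] [ 0.646 -0.153  0.075]
band_centre 0.94 [366.8 160.5] [ 0.6413 -0.1451  0.075 ]
bracket_centre 0.82 [329.7 289.4] [ 0.5034 -0.1124  0.075 ]
bracket_centre 0.8 [354.6 214.4] [ 0.4836 -0.1171  0.075 ]
bracket_centre 0.34 [235.2 194. ] [0.5085 0.2158 0.075 ]
axle_tube 0.73 [363.9 303.2] [ 0.5776 -0.137   0.    ]
axle_tube 0.62 [355.  188.8] [ 0.5742 -0.1344  0.    ]
gauge_centre 0.9 [331.6 189.2] [0.6666 0.0883 0.0745]
gauge_centre 0.88 [224.2 250.8] [0.3852 0.0627 0.0745]
gauge_centre 0.77 [197.  207.5] [0.3914 0.1937 0.0745]
gauge_centre 0.77 [282.3 203.3] [0.5509 0.1095 0.0745]
gauge_centre 0.57 [242.6 179. ] [0.5174 0.2195 0.0745]
gauge_centre 0.81 [272.9 183. ] [0.55   0.1144 0.0745]
gauge_centre 0.79 [288.8 146. ] [0.6629 0.0788 0.0745]
gauge_centre 0.77 [236.4 232.2] [0.4036 0.2009 0.0745]
gauge_centre 0.64 [284.8 243.5] [0.386  0.0673 0.0745]
gauge_centre 0.61 [230.9 189.9] [0.519  0.2291 0.0745]
cross_shaft_b 0.63 [0.476 0.386 0.01 ]
marker 0.45 [0.576 0.395 0.01 ]
flange_bolt 0.52 [0.658 0.193 0.01 ]
```

View pics/crop1.png

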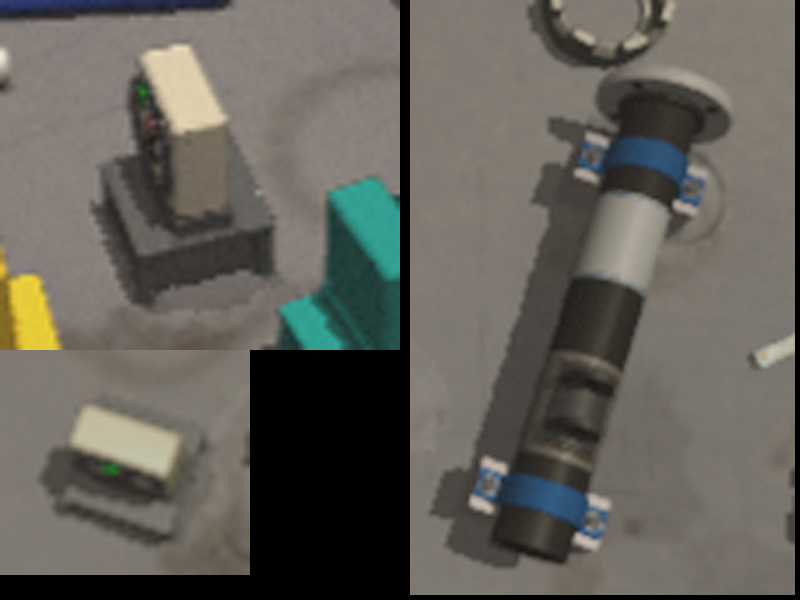

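The crop confirms it: ivory case on a dark bare-steel channel, dial with green tab on the robot side. The bright band is at the farther seat, with the bracket at the nearer one. Next I'll work out the move that puts the wrist camera above the gauge.

```bash
cat >> h.py <<'E'
def Rt(yaw,lean=0):
    # perch axes -> tool: x=-zp, y=s*yp, z=x cross y
    P=Ro.from_euler('z',yaw,degrees=True).as_matrix()@Ro.from_euler('x',lean,degrees=True).as_matrix()
    return P
def tool(yaw,lean=0,s=1):
    P=Rt(yaw,lean); x=-P[:,2]; y=s*P[:,1]; return np.column_stack([x,y,np.cross(x,y)])
def delta(o,pos,T):
    R0=Ro.from_euler('xyz',o["tcp_rot"],degrees=True).as_matrix()
    rv=Ro.from_matrix(R0.T@T).as_rotvec(degrees=True); d=R0.T@(np.array(pos)-o["ee_pos"])
    return rv.round(2),d.round(4)
E
python3 - <<'E'
from h import *
o=bot.get_obs(); print(Ro.from_euler('xyz',o["tcp_rot"],degrees=True).as_matrix().round(3))
c=bot.camera("wrist"); print(np.array(c["tool_from_camera"]).round(3))
for s in (1,-1): print(s,delta(o,[.52,.229,.25],tool(-14,0,s)))
E
```

```text
[[ 0.     0.417  0.909]
 [-0.     0.909 -0.417]
 [-1.     0.     0.   ]]
[[-0.    -0.318  0.948 -0.15 ]
 [ 1.     0.     0.    -0.   ]
 [-0.     0.948  0.318 -0.082]
 [ 0.     0.     0.     1.   ]]
1 (array([-10.62,   0.  ,  -0.  ]), array([-0.026 , -0.1252,  0.3773]))
-1 (array([169.38,  -0.  ,  -0.  ]), array([-0.026 , -0.1252,  0.3773]))
```

```bash
python3 -m handwheel '[[-2,0,0,-0.026,-0.02,0.05,-1],[-4,0,0,-0.026,-0.04,0.10,-1],[-6,0,0,-0.026,-0.055,0.16,-1],[-8,0,0,-0.026,-0.075,0.22,-1],[-10,0,0,-0.026,-0.095,0.28,-1],[-10.6,0,0,-0.026,-0.115,0.34,-1],[-10.6,0,0,-0.026,-0.125,0.377,-1],[-10.6,0,0,-0.026,-0.125,0.377,-1],[-10.6,0,0,-0.026,-0.125,0.377,-1]]'
python3 - <<'E'
from h import *
o=bot.get_obs(); print(o["q"].round(1)); o["ee_pos"]
c=bot.camera("wrist"); save(c,"w1.png")
for k in ["gauge_centre","perch_arc","perch_gauge","pointer_tip","index_mark"]:
    for d in bot.tip_of(k,c):
        p=np.array(d["centre"])*[512,384]; print(k,d["conf"],p.round(1),atz(c,p,{"gauge_centre":.0745,"perch_gauge":0,"perch_arc":-.0175}.get(k,.09),o).round(4))
E
```

```text
time: 3.58
ee_pos: [0.5196, 0.2294, 0.2499]
tcp_rot: [-178.6, 90.0, 167.4]
wrist_force: [-0.8, -0.7, 0.3]
opening: 0.0854
[23.8  8.2 16.5 98.3  0.  37.9]
gauge_centre 0.94 [166.8 217.9] [0.5476 0.1114 0.0745]
gauge_centre 0.94 [67.4 76.4] [0.3763 0.0658 0.0745]
gauge_centre 0.85 [198.7  59.5] [0.3935 0.1997 0.0745]
gauge_centre 0.66 [177.6 305.3] [0.6684 0.0835 0.0745]
gauge_centre 0.5 [252.6 255.7] [0.621  0.197  0.0745]
perch_gauge 0.94 [193.7 270.7] [0.6656 0.0905 0.    ]
perch_gauge 0.78 [176.5 200.7] [0.5506 0.1021 0.    ]
perch_gauge 0.75 [258.4 156.8] [0.5176 0.2302 0.    ]
perch_gauge 0.65 [105.1  81.7] [0.3788 0.0671 0.    ]
pointer_tip 0.49 [261.7 160.3] [0.5046 0.2369 0.09  ]
index_mark 0.83 [62.5 98.1] [0.3965 0.0612 0.09  ]
index_mark 0.8 [195.5  42.7] [0.3813 0.2035 0.09  ]
index_mark 0.67 [259.4 159.8] [0.5035 0.2347 0.09  ]
index_mark 0.62 [187.1 313.3] [0.6719 0.099  0.09  ]
index_mark 0.61 [163.4 234.4] [0.5609 0.1073 0.09  ]
```

View pics/w1.png

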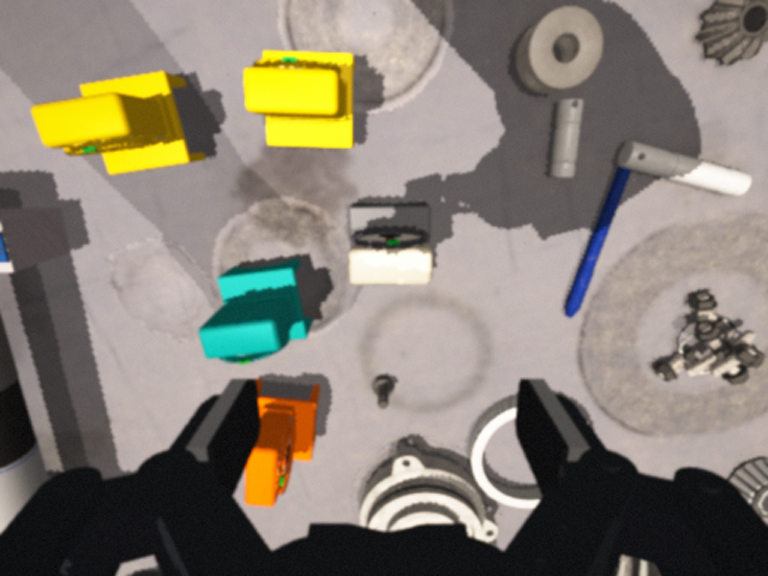

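Run:
```python
from h import *
o=bot.get_obs(); c=bot.camera("wrist")
f=c["frame"]; crop=f[125:205,215:305]; cv2.imwrite("pics/w1c.png",cv2.resize(crop,None,fx=7,fy=7,interpolation=cv2.INTER_CUBIC)[:,:,::-1])
h=f.astype(int); m=((h[:,:,0]>150)&(h[:,:,0]-h[:,:,2]>12)).astype(np.uint8); m[:155]=0;m[200:]=0;m[:,:220]=0;m[:,300:]=0
n,l,st,_=cv2.connectedComponentsWithStats(m); i=1+np.argmax(st[1:,4]); print(st[i])
ys,xs=np.where(l==i); P=np.array([atz(c,(x+.0,y+.0),.1025,o)[:2] for x,y in zip(xs,ys)])*1000
r=cv2.minAreaRect(P.astype(np.float32)); print(r); b=cv2.boxPoints(r); print(b)
# least squares line top edge & bottom edge
for fn in (min,max):
    cols=range(st[i][0]+4,st[i][0]+st[i][2]-4); e=np.array([atz(c,(x,fn(ys[xs==x])),.1025,o)[:2] for x in cols]); k=np.polyfit(e[:,1],e[:,0],1); print("yaw",-np.degrees(np.arctan(k[0])), e.mean(0))
```

```text
[ 220  155   80   45 2403]
((518.874267578125, 231.45713806152344), (83.35335540771484, 46.873992919921875), 76.05622863769531)
[[486.08508 196.65616]
 [531.5779  185.36096]
 [551.66345 266.25812]
 [506.17065 277.5533 ]]
yaw -19.737087043214732 [0.50624232 0.23458071]
yaw -14.277944360482458 [0.54151545 0.22583662]
```

View pics/w1c.png

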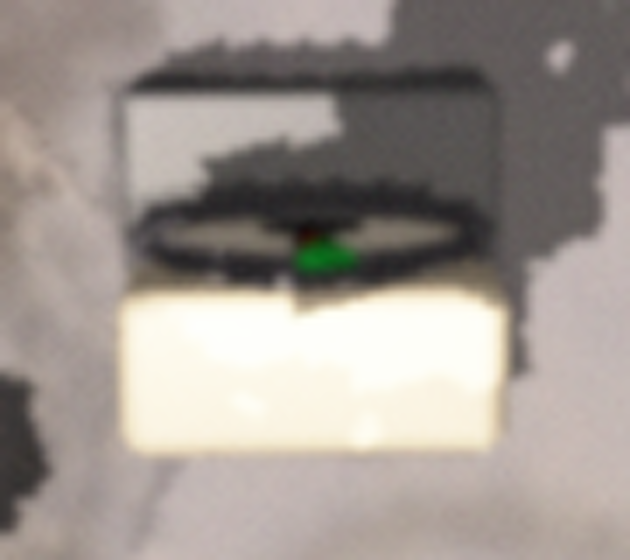

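Run:
```python
from h import *
o=bot.get_obs(); c=bot.camera("wrist")
q=np.array([(125,296),(502,293),(494,448),(127,451)])/7+[215-.43,125-.43]
W=np.array([atz(c,p,.1025,o) for p in q]); print(W.round(4)); print(W.mean(0))
e=W[0]-W[1]; print(np.degrees(np.arctan2(e[1],e[0]))+90-180, np.linalg.norm(e[:2])); e=W[3]-W[2]; print(np.degrees(np.arctan2(e[1],e[0]))-90,np.linalg.norm(e[:2]),np.linalg.norm(W[0]-W[3]))
q=np.array([(122,92),(497,92)])/7+[215-.43,125-.43]
V=np.array([atz(c,p,.0365,o) for p in q]); print(V,V.mean(0)); 
T=Ro.from_euler('xyz',o["tcp_rot"],degrees=True).as_matrix(); print(np.degrees(np.arctan2(T[1,1],T[0,1]))-90)
yaw=-14; P=Rt(yaw); print("centre via plate edge", V.mean(0)+P@[.033,0,0])
```

```text
[[0.5014 0.2073 0.1025]
 [0.5141 0.2606 0.1025]
 [0.5369 0.2544 0.1025]
 [0.5242 0.2012 0.1025]]
[0.51916472 0.2308647  0.1025    ]
-193.48366104971248 0.054822221830290174
-193.46089077096903 0.05468416721284141 0.02362702195504689
[[0.48025385 0.20704696 0.0365    ]
 [0.49582012 0.26972354 0.0365    ]] [0.48803698 0.23838525 0.0365    ]
-13.963220929179215
centre via plate edge [0.52005674 0.23040183 0.0365    ]
```

```bash
python3 -m handwheel '[[0,0,0,0.05,0.001,0,-1],[0,0,0,0.10,0.001,0,-1],[0,0,0,0.14,0.001,0,-1],[0,0,0,0.16,0.001,0,-1],[0,0,0,0.171,0.001,0,-1],[0,0,0,0.171,0.001,0,-1],[0,0,0,0.171,0.001,0,0],[0,0,0,0.171,0.001,0,0.5],[0,0,0,0.171,0.001,0,0.5],[0,0,0,0.171,0.001,0,0.5],[0,0,0,0.171,0.001,0,0.5]]' 60
python3 - <<'E'
from h import *
c=bot.camera("wrist"); save(c,"w2.png"); print(bot.get_obs()["wrist_force"])
E
```

```text
time: 5.35
ee_pos: [0.5208, 0.2307, 0.0806]
tcp_rot: [42.1, 89.8, 28.1]
wrist_force: [-0.7, 0.7, 6.4]
opening: 0.0565
[-0.76469636  1.90516631  6.99659579]
```

View pics/w2.png

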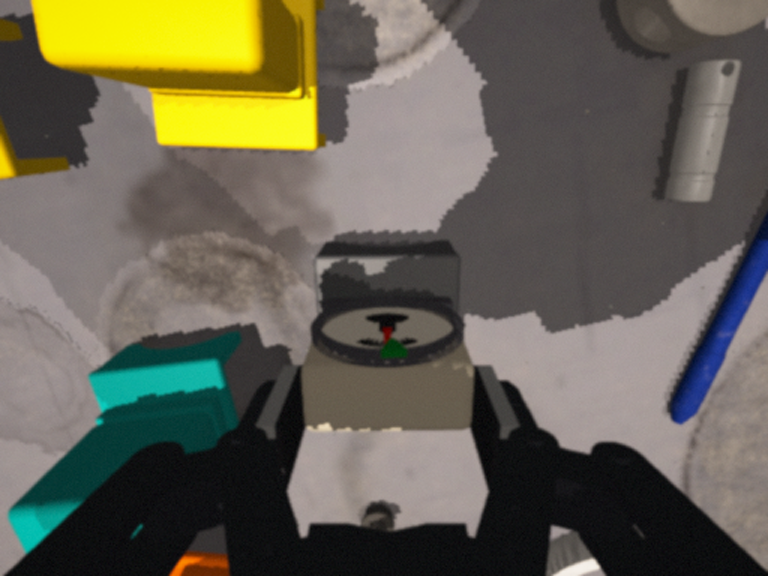

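```bash
python3 -m handwheel '[[0,0,0,-0.05,0,0,0.5],[0,0,0,-0.10,0,0,0.5],[0,0,0,-0.15,0,0,0.5],[0,0,0,-0.20,0,0,0.5],[0,0,0,-0.22,0,0,0.5],[0,0,0,-0.22,0,0,0.5],[0,0,0,-0.22,0,0,0.5],[0,0,0,-0.22,0,0,0.5],[0,0,0,-0.22,0,0,0.5],[0,0,0,-0.22,0,0,0.5],[0,0,0,-0.22,0,0,0.5],[0,0,0,-0.22,0,0,0.5]]' 70
python3 - <<'E'
from h import *
o=bot.get_obs(); c=bot.camera("wrist"); save(c,"w3.png"); save(c,"w3c.png",(195,155,325,255),6)
print(o["wrist_force"],o["torque"],o["q"].round(1))
for k in ["pointer_tip","index_mark","gauge_centre","perch_arc"]: print(k,[(round(d["conf"],2),(np.array(d["centre"])*[512,384]).round(1)) for d in bot.tip_of(k,c)][:3])
E
```

```text
time: 6.9
ee_pos: [0.5201, 0.2302, 0.299]
tcp_rot: [31.9, 90.0, 17.9]
wrist_force: [-0.1, -0.2, -8.4]
opening: 0.056
[-0.12018859 -0.17042127 -8.42706114] [ 0.05381135  0.04616739 -0.04177551] [ 23.9  10.2  24.4 104.2  -0.   37.9]
pointer_tip [(0.78, array([258.2, 230.5]))]
index_mark [(0.87, array([259.7, 228.7])), (0.7, array([174.5, 215.1])), (0.67, array([203.4,  50.1]))]
gauge_centre [(0.92, array([203.7,  65.9])), (0.87, array([175.3, 201.8])), (0.74, array([259.1, 242. ]))]
perch_arc []
```

View pics/w3c.png

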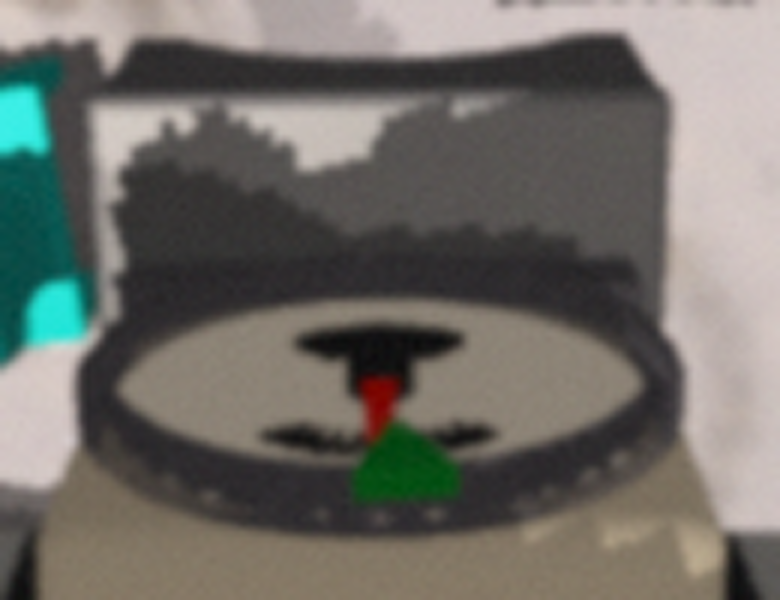

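View pics/w3.png

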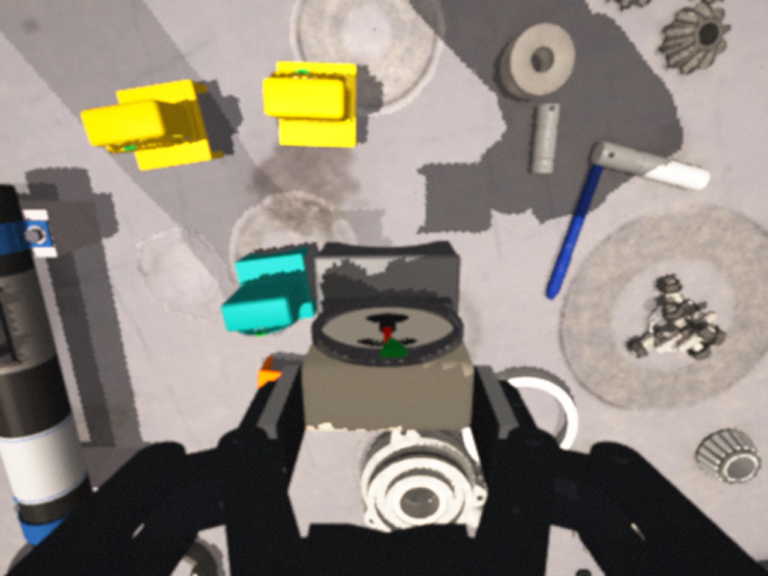

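```bash
cat >> h.py <<'E'
def dial(c,px,d,g=(.006,0,-.001)):
    M=np.array(c["tool_from_camera"]); r=M[:3,:3]@np.array([(px[0]-c["cx"])/c["fx"],(px[1]-c["cy"])/c["fy"],1]); p=M[:3,3]
    s=(g[2]-d-p[2])/r[2]; X=p+s*r-np.array(g); return np.array([X[1],-X[0]])  # perch y,z from dial axis
E
python3 - <<'E'
from h import *
o=bot.get_obs(); c=bot.camera("wrist")
f=lambda x,y:(195+x/6-.42,155+y/6-.42)
for d in (.013,.015,.017,.019,.021):
    i=dial(c,f(398,424),d)*1e3; t=dial(c,f(380,440),d)*1e3; l=dial(c,f(78,390),d)*1e3; r=dial(c,f(685,385),d)*1e3
    print(d,"idx",i.round(1),np.hypot(*i).round(1),np.degrees(np.arctan2(-i[0],i[1])).round(1),"ptr",t.round(1),"rim",l.round(1),r.round(1))
# tube in scene: yaw estimates from top camera: band edges
t=bot.camera("top"); cv2.imwrite("pics/tube.png",cv2.resize(t["frame"][100:260,320:410],None,fx=3.7,fy=3.7,interpolation=2)[:,:,::-1])
s=bot.camera("scene"); cv2.imwrite("pics/tubes.png",cv2.resize(s["frame"][215:340,255:495],None,fx=3.3,fy=3.3,interpolation=2)[:,:,::-1])
E
```

```text
0.013 idx [1.4 6. ] 6.2 -12.6 ptr [-0.3  9.5] rim [-29.1  -1.8] [29. -3.]
0.015 idx [ 1.3 10.5] 10.5 -7.1 ptr [-0.3 13.8] rim [-28.3   2.9] [28.2  1.7]
0.017 idx [ 1.3 14.9] 14.9 -4.8 ptr [-0.3 18.1] rim [-27.4   7.5] [27.3  6.4]
0.019 idx [ 1.2 19.3] 19.3 -3.6 ptr [-0.3 22.5] rim [-26.6  12.2] [26.4 11. ]
0.021 idx [ 1.2 23.7] 23.8 -2.8 ptr [-0.3 26.8] rim [-25.7  16.8] [25.6 15.7]
```

View pics/tube.png

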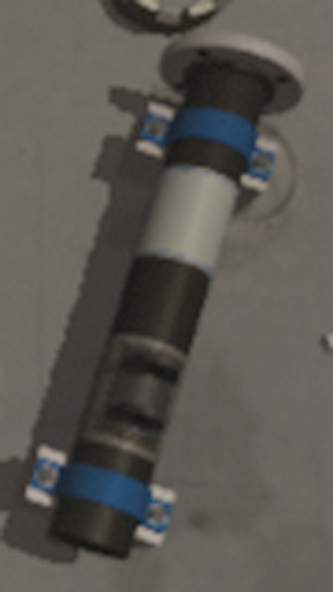

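View pics/tubes.png

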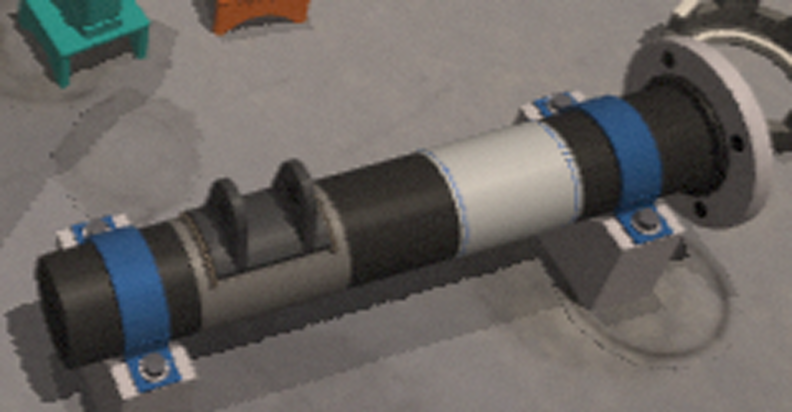

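Run:
```python
from h import *
from scipy.optimize import least_squares
t=bot.camera("top"); s=bot.camera("scene")
ft=lambda x,y:(320+x/3.7-.37,100+y/3.7-.37); fs=lambda x,y:(255+x/3.3-.35,215+y/3.3-.35)
obs=[(t,.037,+1,ft(160,167)),(t,.037,-1,ft(238,181)),(t,-.037,+1,ft(135,257)),(t,-.037,-1,ft(208,272)),
     (s,-.037,+1,fs(420,152)),(s,-.037,-1,fs(459,258)),(s,.037,1,fs(545,122)),(s,.037,-1,fs(582,215)),
     (t,-.1925-.072,1,ft(50,528)),(t,-.1925-.072,-1,ft(128,553))]
def sil(c,x,y,yaw,a,side):
    ax=np.array([np.cos(yaw),np.sin(yaw),0]); l=np.array([-np.sin(yaw),np.cos(yaw),0]); C=np.array([x,y,.075])+a*ax
    R,tt=RT(c); v=-R.T@tt-C; v-=ax*(v@ax); D=np.linalg.norm(v); v/=D; n=np.cross(ax,v); n*=np.sign(n@l)*side
    th=np.arcsin(.03/D); return proj(c,C+.03*(v*np.sin(th)+n*np.cos(th)))
def res(p,O): return np.concatenate([sil(c,*p,a,sd)-px for c,a,sd,px in O])
for nm,O in (("all",obs),("top",obs[:4]+obs[8:]),("scene",obs[4:8])):
    r=least_squares(res,[.643,-.148,-.22],args=(O,)); print(nm,r.x[:2].round(4),np.degrees(r.x[2]).round(2)); print(r.fun.reshape(-1,2).round(1).tolist())
```

```text
all [ 0.6485 -0.1548] -14.05
[[0.5, -0.7], [0.5, 0.7], [0.0, -1.7], [1.6, -0.1], [1.3, -0.9], [0.6, -0.9], [-1.3, -1.5], [-0.9, 1.7], [-0.7, 1.1], [0.2, 1.5]]
top [ 0.6489 -0.1533] -13.76
[[-0.1, -0.9], [-0.0, 0.4], [-0.4, -1.9], [1.2, -0.4], [-0.7, 1.1], [0.1, 1.3]]
scene [ 0.6479 -0.1556] -13.87
[[1.3, -0.5], [0.8, -0.4], [-1.3, -1.2], [-0.8, 2.1]]
```

Run:
```python
from h import *
o=bot.get_obs(); B=np.array([.6485,-.1545,0]); P=Rt(-13.9)
print(delta(o,B+P@[0,.10,.28],tool(-13.9)))
```

```text
(array([-0.13, -0.  ,  0.  ]), array([ 0.019 , -0.2421,  0.2177]))
```

```bash
python3 -m handwheel '[[0,0,0,0,-0.03,0.03,0.5],[0,0,0,0,-0.07,0.06,0.5],[0,0,0,0,-0.11,0.10,0.5],[0,0,0,0.01,-0.15,0.14,0.5],[0,0,0,0.019,-0.19,0.17,0.5],[0,0,0,0.019,-0.22,0.20,0.5],[0,0,0,0.019,-0.242,0.218,0.5],[0,0,0,0.019,-0.242,0.218,0.5],[0,0,0,0.019,-0.242,0.218,0.5]]'
python3 - <<'E'
from h import *
o=bot.get_obs(); c=bot.camera("wrist"); save(c,"w4.png"); np.save("w4.npy",c["frame"]); print(o["ee_pos"],o["q"].round(1))
E
```

```text
time: 8.52
ee_pos: [0.6728, -0.057, 0.2798]
tcp_rot: [154.5, 90.0, 140.5]
wrist_force: [-0.1, -0.1, -6.5]
opening: 0.0558
[ 0.67277719 -0.05704591  0.27977748] [ -4.9  26.5  42.9 106.4   0.    9.2]
```

View pics/w4.png

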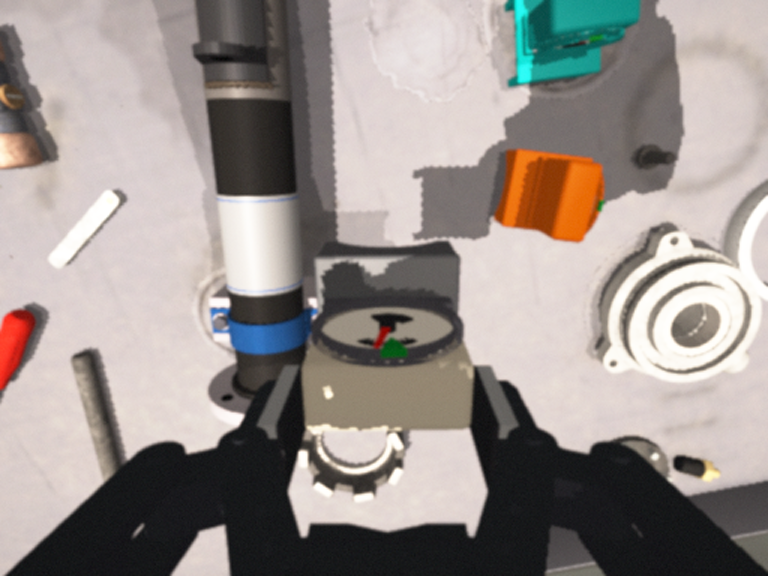

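Run:
```python
import numpy as np,cv2
f=np.load("w4.npy"); cv2.imwrite("pics/w4c.png",cv2.resize(f[45:235,125:225],None,fx=3.1*1,fy=3.1,interpolation=2)[:,:,::-1])
cv2.imwrite("pics/w4d.png",cv2.resize(f[120:205,130:215],None,fx=7,fy=7,interpolation=2)[:,:,::-1])
```

```text
(no output)
```

View pics/w4d.png

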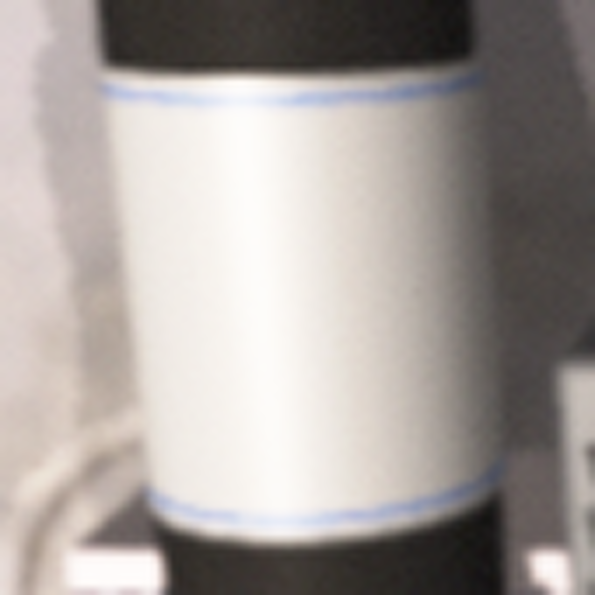

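Run:
```python
from h import *
from scipy.optimize import least_squares
o=bot.get_obs(); c=bot.camera("wrist")
f=lambda x,y:(130+x/7-.43,120+y/7-.43)
def sil(x,y,z,yaw,a,side):
    ax=np.array([np.cos(yaw),np.sin(yaw),0]); l=np.array([-np.sin(yaw),np.cos(yaw),0]); C=np.array([x,y,z])+a*ax
    R,tt=RT(c,o); v=-R.T@tt-C; v-=ax*(v@ax); D=np.linalg.norm(v); v/=D; n=np.cross(ax,v); n*=np.sign(n@l)*side
    th=np.arcsin(.03/D); return proj(c,C+.03*(v*np.sin(th)+n*np.cos(th)),o)
O=[(-.034,-1,f(104,89)),(-.034,1,f(484,76)),(.034,-1,f(148,494)),(.034,1,f(503,463))]
for zf in (True,False):
    r=least_squares(lambda p:np.concatenate([sil(p[0],p[1],.075 if zf else p[3],p[2],a,s)-px for a,s,px in O]),[.648,-.154,-.24,.075],x_scale=[.01,.01,.01,.01])
    print(r.x.round(4),np.degrees(r.x[2]),r.fun.round(2))
p=r.x; P=Rt(-13.9)
for yaw in (-13.9,): print(delta(o,[.6480,-.1545,.2798],tool(yaw)))
```

```text
[ 0.6415 -0.1529 -0.2474  0.075 ] -14.176097552107406 [ 0.23  0.08 -0.66  0.47  0.52 -0.67 -0.13  0.02]
[ 0.6409 -0.1514 -0.2478  0.0794] -14.2006726509233 [-0.12 -0.25 -0.32  0.16  0.25 -0.27  0.21  0.39]
(array([-0.09, -0.01, -0.02]), array([ 0.0003, -0.1009, -0.0003]))
```

Run:
```python
from h import *
o=bot.get_obs(); B=np.array([.6415,-.1525,.075]); L=3.7; P=Rt(-14.1,L); X=B+P@[.0012,0,.098+.04]
print(X,delta(o,X,tool(-14.1,L)))
```

```text
[ 0.64049434 -0.16142949  0.21271236] (array([0.13, 0.01, 3.69]), array([ 0.0675, -0.1096, -0.0059]))
```

```bash
python3 -m handwheel '[[0,0,0.5,0,-0.02,-0.001,0.5],[0,0,1,0,-0.045,-0.002,0.5],[0,0,1.5,0,-0.07,-0.003,0.5],[0,0,2.5,0,-0.09,-0.005,0.5],[0,0,3.2,0.01,-0.105,-0.006,0.5],[0.1,0,3.7,0.03,-0.11,-0.006,0.5],[0.1,0,3.7,0.05,-0.11,-0.006,0.5],[0.1,0,3.7,0.067,-0.11,-0.006,0.5],[0.1,0,3.7,0.067,-0.11,-0.006,0.5],[0.1,0,3.7,0.067,-0.11,-0.006,0.5],[0.1,0,3.7,0.067,-0.11,-0.006,0.5],[0.1,0,3.7,0.067,-0.11,-0.006,0.5],[0.1,0,3.7,0.067,-0.11,-0.006,0.5]]'
python3 - <<'E'
from h import *
o=bot.get_obs(); c=bot.camera("wrist"); save(c,"w5.png"); save(c,"w5c.png",(195,110,325,250),4.2); print(o["ee_pos"],o["q"].round(1))
s=bot.camera("scene"); cv2.imwrite("pics/s5.png",cv2.resize(s["frame"][130:340,255:495],None,fx=2.8,fy=2.8,interpolation=2)[:,:,::-1])
E
```

```text
time: 10.25
ee_pos: [0.6405, -0.1627, 0.2132]
tcp_rot: [89.7, 86.3, 75.5]
wrist_force: [0.2, 0.8, -8.4]
opening: 0.0559
[ 0.64053539 -0.16267639  0.21324928] [-15.9  21.   27.7  96.9   3.7  -1.8]
```

View pics/w5c.png

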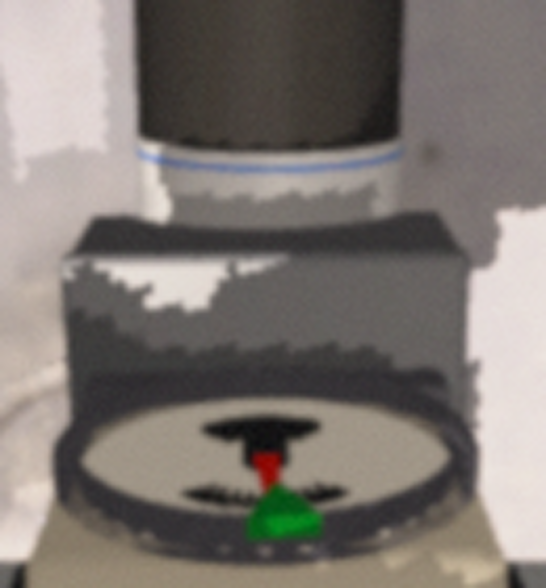

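View pics/s5.png

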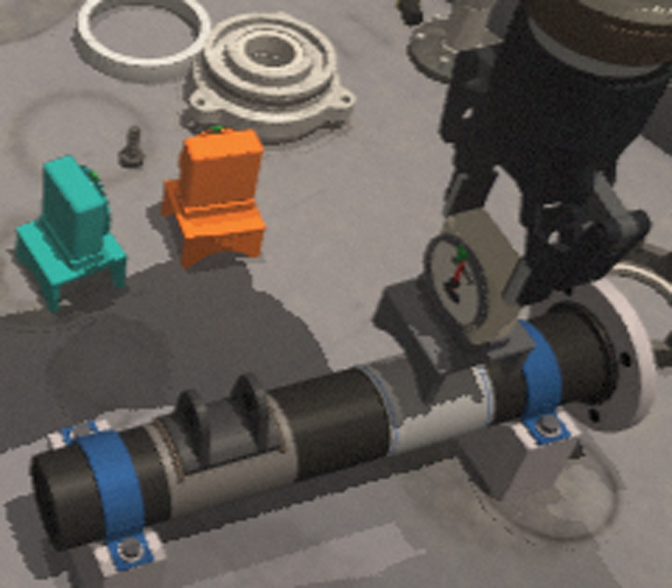

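```bash
python3 -m handwheel '[[0,0,0,0.01,0.0005,0,0.5],[0,0,0,0.02,0.001,0,0.5],[0,0,0,0.028,0.001,0,0.5],[0,0,0,0.031,0.001,0,0.5],[0,0,0,0.031,0.001,0,0.5],[0,0,0,0.031,0.001,0,0.5],[0,0,0,0.031,0.001,0,0.5],[0,0,0,0.031,0.001,0,0.5],[0,0,0,0.031,0.001,0,0.5],[0,0,0,0.031,0.001,0,0.5]]'
python3 - <<'E'
from h import *
o=bot.get_obs(); c=bot.camera("wrist"); save(c,"w6c.png",(195,110,325,250),4.2); print(o["ee_pos"],o["wrist_force"])
s=bot.camera("scene"); f=s["frame"]
W=np.zeros((590,800,3),np.uint8); a=cv2.resize(f[200:300,375:460],None,fx=5.9,fy=5.9,interpolation=2); W[:590,:501]=a[:590]; 
cv2.imwrite("pics/s6.png",W[:,:,::-1])
B=np.array([.6415,-.1525,.075]); L=3.7; P=Rt(-14.1,L); X=B+P@[.0012,0,.098]
print(X,delta(o,X,tool(-14.1,L)))
E
```

```text
time: 11.6
ee_pos: [0.6412, -0.1598, 0.1821]
tcp_rot: [90.0, 86.3, 75.9]
wrist_force: [-0.1, -0.2, -7.3]
opening: 0.0555
[ 0.64116636 -0.15976024  0.1821133 ] [-0.14294641 -0.24589501 -7.29647874]Traceback (most recent call last):
  File "<stdin>", line 4, in <module>
ValueError: could not broadcast input array from shape (590,502,3) into shape (590,501,3)
```

View pics/w6c.png

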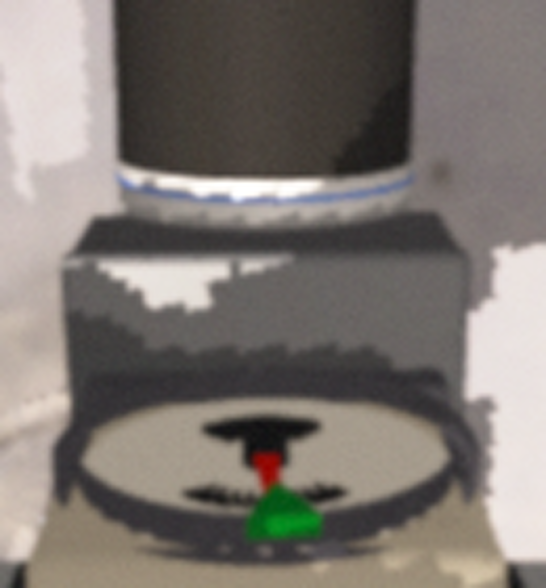

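Run:
```python
from h import *
o=bot.get_obs(); c=bot.camera("wrist"); M=np.linalg.inv(np.array(c["tool_from_camera"]))
def pt(X): # tool -> crop px
    p=(M@np.append(X,1))[:3]; u=c["fx"]*p[0]/p[2]+c["cx"]; v=c["fy"]*p[1]/p[2]+c["cy"]; return ((u-195+.38)*4.2).round(0),((v-110+.38)*4.2).round(0)
g=lambda x,y,z:np.array([.0806-z,y,x-.0012])
for n,q in [("crown bottom near outer",(-.032,0,.0135)),("foot L",(-.032,-.033,0)),("foot R",(-.032,.033,0)),("plate L",(-.033,-.033,.0365)),("plate R",(-.033,.033,.0365)),("idx",(-.019,.0012,.0935))]: print(n,pt(g(*q)))
T=Ro.from_euler('xyz',o["tcp_rot"],degrees=True).as_matrix()
ax=Rt(-14.1)
for dx in (0,.005):
  B=np.array([.6415,-.1525,.075])+ax@[dx,0,0]
  for n,q in [("line top",(-.034,0,.03)),("line -y",(-.034,-.029,.005)),("line +y",(-.034,.029,.005)),("bandend top",(-.037,0,.03))]: print(dx,n,pt(T.T@(B+ax@q-o["ee_pos"])))
B=np.array([.6415,-.1525,.075]); L=3.7; P=Rt(-14.1,L); X=B+P@[.0012,0,.098]
print(X,delta(o,X,tool(-14.1,L)))
s=bot.camera("scene"); f=s["frame"]
cv2.imwrite("pics/s6.png",cv2.resize(f[200:300,375:460],None,fx=5.9,fy=5.9,interpolation=2)[:,:,::-1])
```

```text
crown bottom near outer (np.float64(267.0), np.float64(228.0))
foot L (np.float64(90.0), np.float64(212.0))
foot R (np.float64(444.0), np.float64(212.0))
plate L (np.float64(60.0), np.float64(254.0))
plate R (np.float64(476.0), np.float64(254.0))
idx (np.float64(278.0), np.float64(483.0))
0 line top (np.float64(279.0), np.float64(204.0))
0 line -y (np.float64(126.0), np.float64(181.0))
0 line +y (np.float64(412.0), np.float64(177.0))
0 bandend top (np.float64(279.0), np.float64(188.0))
0.005 line top (np.float64(279.0), np.float64(231.0))
0.005 line -y (np.float64(127.0), np.float64(205.0))
0.005 line +y (np.float64(411.0), np.float64(201.0))
0.005 bandend top (np.float64(279.0), np.float64(215.0))
[ 0.64112318 -0.15892597  0.17279573] (array([-0.03, -0.  ,  0.  ]), array([ 0.0093,  0.0002, -0.0002]))
```

View pics/s6.png

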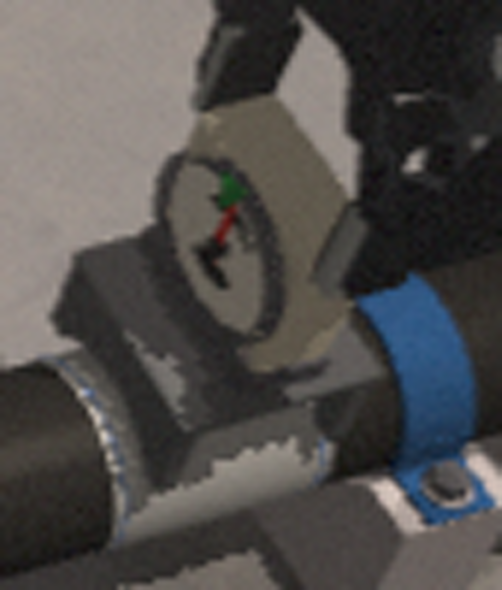

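```bash
python3 -m handwheel '[[0,0,0,0.003,0,-0.001,0.5],[0,0,0,0.006,0,-0.0018,0.5],[0,0,0,0.008,0,-0.0018,0.5],[0,0,0,0.009,0,-0.0018,0.5],[0,0,0,0.0095,0,-0.0018,0.5],[0,0,0,0.0095,0,-0.0018,0.5],[0,0,0,0.0095,0,-0.0018,0.5],[0,0,0,0.0095,0,-0.0018,0.5],[0,0,0,0.0095,0,-0.0018,0.5],[0,0,0,0.0095,0,-0.0018,0.5]]'
python3 - <<'E'
from h import *
o=bot.get_obs(); c=bot.camera("wrist"); save(c,"w7c.png",(195,110,325,250),4.2); print(o["ee_pos"],o["wrist_force"],o["torque"])
s=bot.camera("scene"); f=s["frame"]
cv2.imwrite("pics/s7.png",cv2.resize(f[200:300,375:460],None,fx=5.9,fy=5.9,interpolation=2)[:,:,::-1])
E
```

```text
time: 13.05
ee_pos: [0.6395, -0.1588, 0.1727]
tcp_rot: [89.9, 86.3, 75.8]
wrist_force: [-0.4, 0.3, -7.0]
opening: 0.0555
[ 0.63954509 -0.15877678  0.17272387] [-0.4461672   0.25986032 -6.9574766 ] [-0.35955907  0.19786175  0.01608188]
```

View pics/w7c.png

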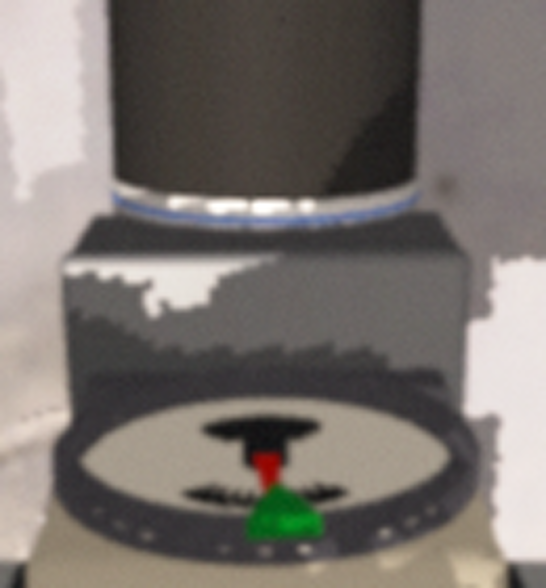

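View pics/s7.png

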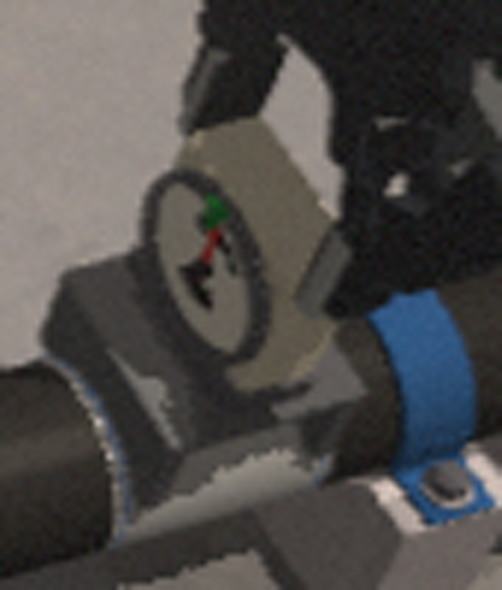

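```bash
python3 -m handwheel '[[0,0,0,0.0005,0,0,0.5],[0,0,0,0.001,0,0,0.5],[0,0,0,0.001,0,0,0.5],[0,0,0,0.001,0,0,0.5]]';  python3 -m handwheel '[[0,0,0,0.0005,0,0,0.5],[0,0,0,0.001,0,0,0.5],[0,0,0,0.001,0,0,0.5],[0,0,0,0.001,0,0,0.5]]'; python3 -c "
from h import *
o=bot.get_obs(); print(o['ee_pos'],o['wrist_force'],o['torque'])"
```

```text
time: 13.65
ee_pos: [0.6396, -0.1588, 0.1722]
tcp_rot: [89.4, 86.3, 75.2]
wrist_force: [-3.7, -1.3, 1.4]
opening: 0.0557
time: 14.15
ee_pos: [0.6396, -0.1588, 0.1722]
tcp_rot: [88.4, 86.3, 74.3]
wrist_force: [-4.3, -3.1, 7.6]
opening: 0.0561
[ 0.63964787 -0.15880365  0.17217398] [-4.34354757 -3.14314664  7.6043392 ] [-0.67984275  1.14437943 -0.10682227]
```

Run:
```python
from h import *
c=bot.camera("wrist"); save(c,"w8c.png",(215,150,305,240),6.6)
s=bot.camera("scene"); f=s["frame"]
cv2.imwrite("pics/s8.png",cv2.resize(f[210:300,375:465],None,fx=6.6,fy=6.6,interpolation=2)[:,:,::-1])
t=bot.camera("top"); save(t,"t8.png",(320,100,420,260),3.7)
```

```text
(no output)
```

View pics/w8c.png

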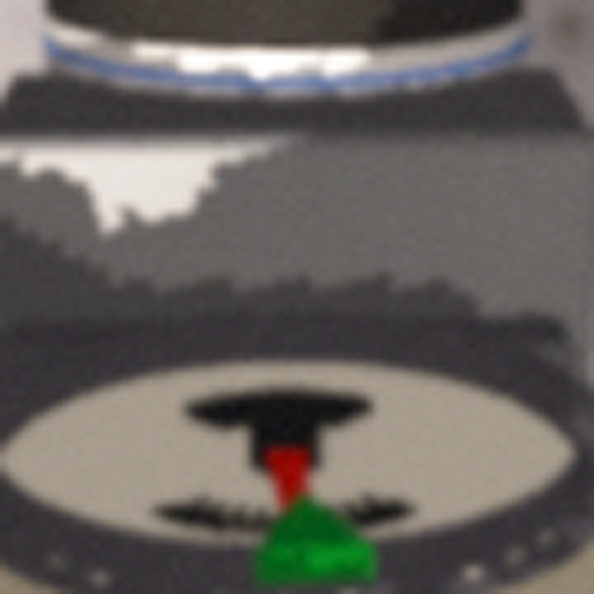

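View pics/s8.png

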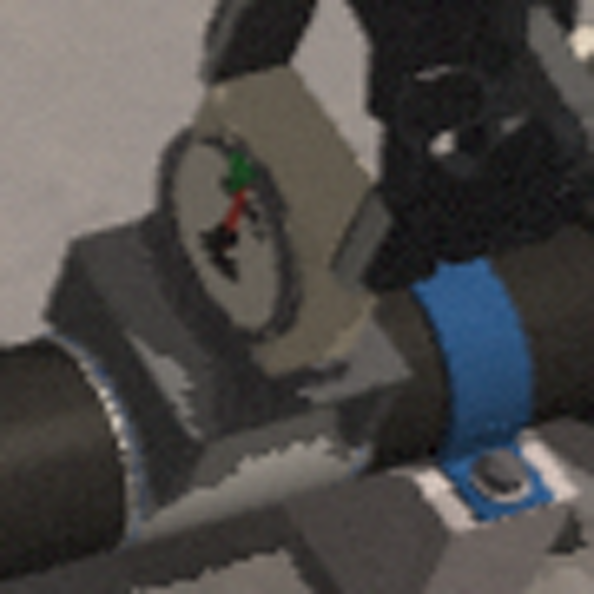

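View pics/t8.png

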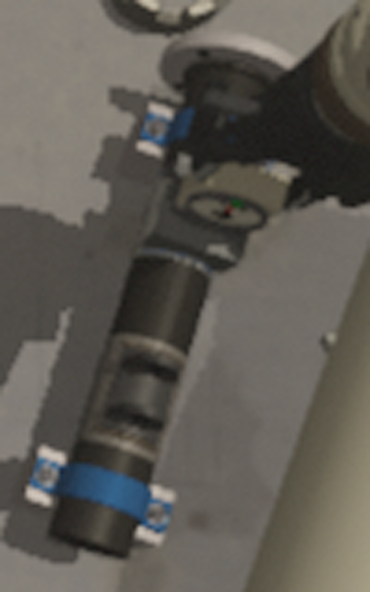

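Run:
```python
from h import *
c=bot.camera("wrist"); o=bot.get_obs()
T=Ro.from_euler('xyz',o["tcp_rot"],degrees=True).as_matrix(); print("tool lean",np.degrees(np.arctan2(T[2,1],-T[2,0])), "pitch", np.degrees(np.arcsin(T[2,2])),"yaw",np.degrees(np.arctan2(T[1,2],T[0,2])))
def rows(f,lab):
    h=f.astype(float); w=np.clip(h[:,:,0]-np.maximum(h[:,:,1],h[:,:,2])-30,0,None)[150:250,240:280]; g=np.clip(h[:,:,1]-np.maximum(h[:,:,0],h[:,:,2])-25,0,None)[150:250,240:280]
    x=np.arange(240,280)
    for i in range(100):
        if w[i].sum()>20 or g[i].sum()>20: print(lab,150+i,"red",round((w[i]*x).sum()/max(w[i].sum(),1),2),int(w[i].sum()),"green",round((g[i]*x).sum()/max(g[i].sum(),1),2),int(g[i].sum()))
rows(c["frame"],"now")
rows(cv2.resize(cv2.imread("pics/w3.png")[:,:,::-1],(512,384),interpolation=cv2.INTER_AREA),"w3")
s=bot.camera("scene"); cv2.imwrite("pics/s9.png",cv2.resize(s["frame"][225:270,395:425],None,fx=13,fy=13,interpolation=2)[:,:,::-1])
cv2.imwrite("pics/w9.png",cv2.resize(c["frame"][200:245,240:280],None,fx=13,fy=13,interpolation=2)[:,:,::-1])
```

```text
tool lean 3.6808773369531402 pitch 0.10086356866249802 yaw -14.136064129781438
now 217 red 258.43 35 green 0.0 0
now 218 red 258.08 403 green 0.0 0
now 219 red 258.09 596 green 0.0 0
now 220 red 258.13 595 green 0.0 0
now 221 red 258.3 538 green 0.0 0
now 222 red 258.46 488 green 0.0 0
now 223 red 258.57 431 green 0.0 0
now 224 red 258.38 315 green 0.0 0
now 225 red 257.67 144 green 0.0 0
now 226 red 257.42 53 green 261.09 80
now 227 red 0.0 0 green 261.37 177
now 228 red 0.0 0 green 261.51 285
now 229 red 0.0 0 green 261.56 369
now 230 red 0.0 0 green 261.84 448
now 231 red 0.0 0 green 262.29 552
now 232 red 0.0 0 green 262.99 862
now 233 red 0.0 0 green 263.07 1128
now 234 red 0.0 0 green 263.08 1176
now 235 red 0.0 0 green 262.94 1041
now 236 red 0.0 0 green 262.57 869
now 237 red 0.0 0 green 261.68 547
now 238 red 0.0 0 green 257.0 29
w3 218 red 257.84 291 green 0.0 0
w3 219 red 257.84 443 green 0.0 0
w3 220 red 257.81 443 green 0.0 0
w3 221 red 257.79 409 green 0.0 0
w3 222 red 257.84 372 green 0.0 0
w3 223 red 257.73 334 green 0.0 0
w3 224 red 257.49 269 green 0.0 0
w3 225 red 257.12 196 green 0.0 0
w3 226 red 256.76 130 green 261.14 49
w3 227 red 256.4 67 green 261.44 112
w3 228 red 256.0 1 green 261.84 179
w3 229 red 0.0 0 green 261.92 236
w3 230 red 0.0 0 green 261.79 303
w3 231 red 0.0 0 green 262.16 355
w3 232 red 0.0 0 green 262.45 447
w3 233 red 0.0 0 green 262.24 533
w3 234 red 0.0 0 green 262.31 575
w3 235 red 0.0 0 green 262.22 593
w3 236 red 0.0 0 green 261.94 543
w3 237 red 0.0 0 green 261.06 348
```

View pics/s9.png

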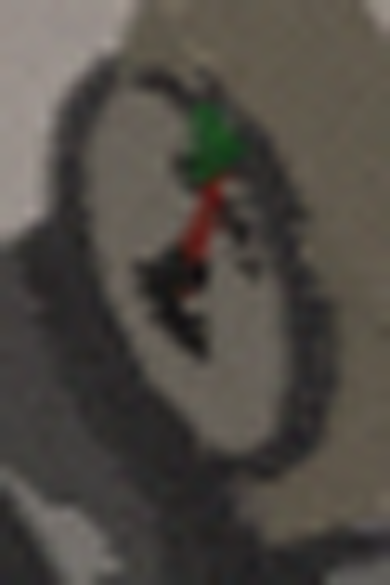

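View pics/w9.png

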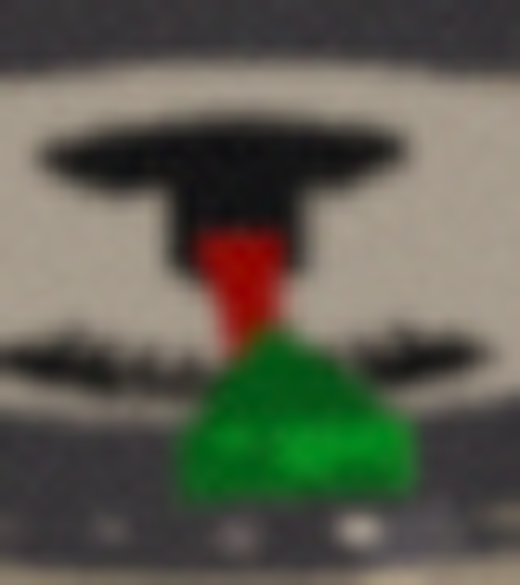

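```bash
python3 -m handwheel '[[0,0,0.4,0,-0.0007,0,0.5],[0,0,0.8,0,-0.0014,0,0.5],[0,0,1.2,0,-0.002,0,0.5],[0,0,1.5,0,-0.0026,0,0.5],[0,0,1.5,0,-0.0026,0,0.5],[0,0,1.5,0,-0.0026,0,0.5],[0,0,1.5,0,-0.0026,0,0.5],[0,0,1.5,0,-0.0026,0,0.5],[0,0,1.5,0,-0.0026,0,0.5],[0,0,1.5,0,-0.0026,0,0.5],[0,0,1.5,0,-0.0026,0,0.5],[0,0,1.5,0,-0.0026,0,0.5],[0,0,1.5,0,-0.0026,0,0.5],[0,0,1.5,0,-0.0026,0,0.5]]'
cat > v.py <<'E'
import sys
from h import *
n=sys.argv[1]
c=bot.camera("wrist"); o=bot.get_obs(); s=bot.camera("scene")
T=Ro.from_euler('xyz',o["tcp_rot"],degrees=True).as_matrix(); print("tool lean",np.degrees(np.arctan2(T[2,1],-T[2,0])), "pitch", np.degrees(np.arcsin(T[2,2])),"yaw",np.degrees(np.arctan2(T[1,2],T[0,2])))
print(o["ee_pos"],o["wrist_force"],o["torque"],o["time"])
h=c["frame"].astype(float); x=np.arange(245,275)
w=np.clip(h[:,:,0]-np.maximum(h[:,:,1],h[:,:,2])-30,0,None)[:,245:275]
r=np.arange(218,224); col=np.array([(w[i]*x).sum()/w[i].sum() for i in r]); print(col.round(2),np.polyfit(r,col,1))
for k in ("pointer_tip","index_mark"):
  for cc in (c,s): print(k,[(round(d["conf"],2),(np.array(d["centre"])*[512,384]).round(1)) for d in bot.tip_of(k,cc)][:6])
a=cv2.resize(s["frame"][225:270,393:428],None,fx=11,fy=11,interpolation=2); b=cv2.resize(c["frame"][200:245,240:276],None,fx=11,fy=11,interpolation=2)
cv2.imwrite(f"pics/v{n}.png",np.hstack([a,b])[:,:,::-1])
E
python3 v.py 1
```

```text
time: 16.15
ee_pos: [0.6393, -0.1613, 0.172]
tcp_rot: [88.6, 84.8, 74.5]
wrist_force: [-3.2, -2.7, 5.5]
opening: 0.0558
tool lean 5.1884669226337445 pitch 0.12700651678704167 yaw -14.138030693009325
[ 0.639276   -0.16135048  0.17196741] [-3.49211869 -1.8953216   6.81812672] [-0.63573306  0.78712866 -0.10730153] 16.2
[258.16 258.22 258.37 258.62 258.88 259.02] [1.85900940e-01 2.17552967e+02]
pointer_tip [(0.58, array([261.5, 228.9]))]
pointer_tip [(0.39, array([409.8, 237.6]))]
index_mark [(0.56, array([260.4, 229.2]))]
index_mark [(0.57, array([227.3, 247.3])), (0.55, array([332.9, 175.4])), (0.47, array([289.5, 196.7])), (0.45, array([189.4, 196.4]))]
```

View pics/v1.png

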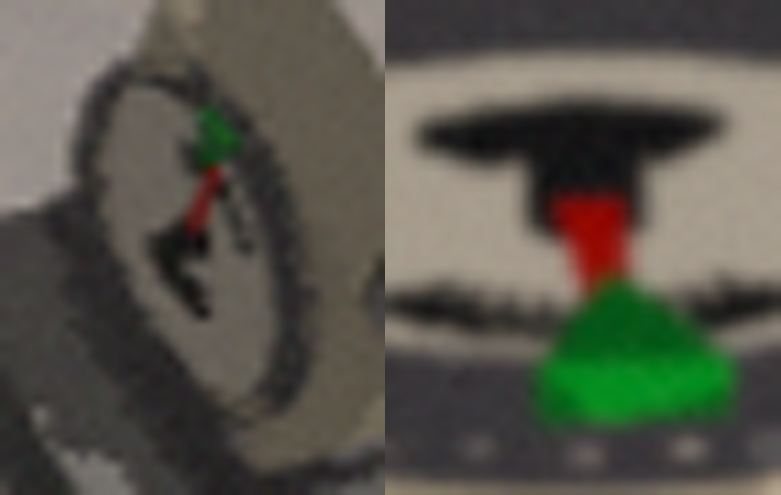

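```bash
cat > m.py <<'E'
from h import *
F=np.mean([bot.camera("wrist")["frame"].astype(float) for _ in range(8)],0); np.save("avg.npy",F)
g=F[:,:,1]-np.maximum(F[:,:,0],F[:,:,2]); w=F[:,:,0]-np.maximum(F[:,:,1],F[:,:,2])
def cross(v,x0,th):
    i=np.where(v>th)[0]
    if len(i)==0: return None
    a,b=i[0],i[-1]; L=a-(v[a]-th)/(v[a]-v[a-1]); R=b+(v[b]-th)/(v[b]-v[b+1]); return round(x0+L,2),round(x0+R,2),round(x0+(L+R)/2,2)
for r in range(217,240):
    gv=g[r,245:280]; wv=w[r,245:280]
    print(r,"g",cross(gv,245,.5*max(gv.max(),60)) if gv.max()>40 else None,"r",cross(wv,245,.5*wv.max()) if wv.max()>40 else None, int(gv.max()),int(wv.max()))
# inner ivory face rows -> rim inner left/right
for r in (208,212,216,220): 
    v=F[r].mean(1)[200:320]; print(r,[round(v[k]) for k in range(0,14)],[round(v[k]) for k in range(92,112)])
cv2.imwrite("pics/avg.png",cv2.resize(F[200:245,236:284].clip(0,255).astype(np.uint8),None,fx=13,fy=13,interpolation=2)[:,:,::-1])
E
python3 m.py
```

```text
217 g None r None -3 38
218 g None r (np.float64(254.86), np.float64(261.42), np.float64(258.14)) -4 101
219 g None r (np.float64(255.03), np.float64(261.4), np.float64(258.22)) -4 134
220 g None r (np.float64(255.32), np.float64(261.44), np.float64(258.38)) -6 139
221 g None r (np.float64(255.79), np.float64(261.43), np.float64(258.61)) -8 140
222 g None r (np.float64(256.28), np.float64(261.5), np.float64(258.89)) -9 139
223 g None r (np.float64(256.51), np.float64(261.54), np.float64(259.02)) -9 134
224 g None r (np.float64(256.48), np.float64(261.24), np.float64(258.86)) -9 111
225 g None r (np.float64(256.52), np.float64(259.28), np.float64(257.9)) 6 78
226 g (np.float64(259.56), np.float64(262.94), np.float64(261.25)) r None 56 33
227 g (np.float64(258.46), np.float64(264.51), np.float64(261.49)) r None 64 10
228 g (np.float64(257.21), np.float64(265.92), np.float64(261.57)) r None 64 9
229 g (np.float64(256.19), np.float64(267.44), np.float64(261.82)) r None 65 10
230 g (np.float64(255.56), np.float64(268.42), np.float64(261.99)) r None 65 9
231 g (np.float64(255.0), np.float6
[... 563 characters left out ...]
, np.float64(258.94)) r None 48 1
239 g None r None 8 3
208 [193, 185, 185, 197, 201, 202, 204, 207, 212, 209, 191, 145, 84, 58] [65, 61, 58, 56, 56, 54, 52, 52, 51, 54, 59, 68, 91, 136, 170, 174, 160, 142, 138, 151]
212 [212, 207, 204, 200, 196, 190, 183, 177, 170, 148, 112, 73, 55, 55] [151, 143, 130, 111, 93, 80, 72, 64, 61, 66, 72, 70, 65, 64, 75, 99, 119, 125, 140, 186]
216 [163, 164, 166, 168, 169, 166, 153, 117, 74, 56, 55, 56, 56, 55] [155, 155, 155, 154, 154, 153, 151, 139, 115, 84, 64, 66, 74, 76, 75, 71, 79, 103, 129, 163]
220 [173, 176, 178, 177, 178, 172, 144, 94, 62, 56, 54, 53, 54, 65] [154, 154, 154, 154, 154, 155, 154, 147, 125, 92, 64, 57, 61, 68, 73, 78, 86, 106, 137, 188]
```

View pics/avg.png

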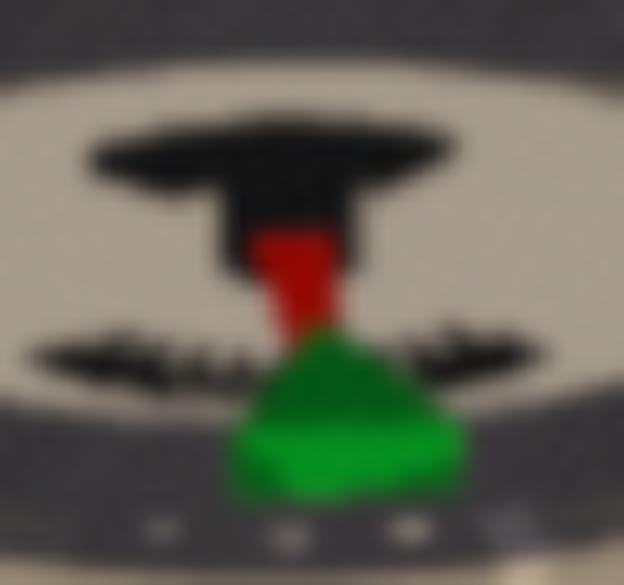

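Run:
```python
from h import *
from scipy.optimize import least_squares
c=bot.camera("wrist"); M=np.linalg.inv(np.array(c["tool_from_camera"])); print(c["cx"],c["cy"])
F=np.load("avg.npy").mean(2)
for r in range(208,224,2):
    v=F[r]; 
    # inner rim edges: from center outward, ivory(>110)->dark
    L=next(k for k in range(240,195,-1) if v[k]<105 and v[k-2]<105); Rr=next(k for k in range(276,320) if v[k]<105 and v[k+2]<105)
    l=L+(105-v[L])/(v[L+1]-v[L]); rr=Rr-(105-v[Rr])/(v[Rr-1]-v[Rr]); print(r,round(l,2),round(rr,2),round((l+rr)/2,2))
def pr(y,z,d,g=.006):  # dial coords in mm-> px
    X=np.array([g-z,y,-.001-d]); p=(M@np.append(X,1))[:3]; return c["fx"]*p[0]/p[2]+c["cx"],c["fy"]*p[1]/p[2]+c["cy"]
D=[(0,[257.84,257.81,257.79,257.84]),(3.68,[258.09,258.13,258.30,258.46]),(5.19,[258.22,258.38,258.61,258.89])]
rows=np.array([219,220,221,222])
def colat(lean,y0,dp,rws):
    t=np.radians(lean); a=pr(y0,0,dp); b=pr(y0+.0195*np.sin(t),.0195*np.cos(t),dp)
    return a[0]+(b[0]-a[0])*(rws-a[1])/(b[1]-a[1])
f=lambda p:np.concatenate([colat(l+np.degrees(p[2]),p[0],p[1],rows)-np.array(v) for l,v in D])
for fix in (0,1):
    r=least_squares(lambda p:np.append(f(p),fix*p[2]/.005),[0,.015,0],x_scale=[.001,.002,.02]); y0,dp,off=r.x
    print("y0",y0,"dp",dp,"off",np.degrees(off),r.fun.round(2),"pivot",pr(y0,0,dp),"tip now",pr(y0+.0195*np.sin(.0906),.0195*np.cos(.0906),dp))
    # apex: solve angle a & d_r st projection=(261.0,224.7), with r=19
    q=least_squares(lambda p:np.array(pr(y0+.019*np.sin(p[0]),.019*np.cos(p[0]),p[1]))-[261.0,224.7],[.06,.018],x_scale=[.02,.002]); print("index lean",np.degrees(q.x[0]),q.x[1])
    # tab edges
    s=lambda r_,co: None
    def edge(p):
        a,b,d=p; ap=np.array([y0+.019*np.sin(a),.019*np.cos(a)]); out=[]
        for sg,cols in ((-1,[259.56,258.46,257.21,256.19]),(1,[262.94,264.51,265.92,267.44])):
            e=ap+.008*np.array([np.sin(a+sg*b),np.cos(a+sg*b)]); A=pr(*ap,d);B=pr(*e,d)
            out+=[A[0]+(B[0]-A[0])*(rw-A[1])/(B[1]-A[1])-cc for rw,cc in zip((226,227,228,229),cols)]
        return np.array(out)
    q=least_squares(edge,[.07,.5,.018],x_scale=[.02,.1,.002]); print("tab fit",np.degrees(q.x[:2]),q.x[2],q.fun.round(2))
```

```text
258.03560188311116 194.80266620337463
208 230.5 286.71 258.6
210 225.01 292.02 258.51
212 221.02 295.31 258.17
214 218.07 298.31 258.19
216 216.21 300.31 258.26
218 214.58 301.34 257.96
220 214.31 300.6 257.46
222 216.05 298.58 257.31
y0 -0.00028757688353583987 dp 0.015003925404960539 off -0.33282135921096173 [-0.01  0.    0.01 -0.06 -0.02  0.09  0.07  0.06 -0.05  0.   -0.01 -0.07
 -0.  ] pivot (np.float64(257.853080856494), np.float64(217.55644009895704)) tip now (np.float64(261.3420039483696), np.float64(232.59245137036794))
index lean 4.776566241844541 0.019122410477742734
tab fit [ 4.44086502 28.10211655] 0.019135916556117755 [-0.15 -0.09  0.12  0.09 -0.1  -0.1   0.06  0.11]
y0 -0.00031180050563702204 dp 0.015003139068393543 off -0.0007874473520181385 [-0.03 -0.    0.02 -0.04 -0.04  0.08  0.07  0.08 -0.08 -0.   -0.   -0.05
 -0.  ] pivot (np.float64(257.81021767479757), np.float64(217.55771370938712)) tip now (np.float64(261.29389847833914), np.float64(232.59385642222628))
index lean 4.849941879939694 0.01912149139399037
tab fit [ 4.50001668 28.08893875] 0.019135783741922506 [-0.16 -0.1   0.12  0.1  -0.1  -0.1   0.06  0.11]
```

```bash
python3 -m handwheel '[[0,0,-0.25,0,0.0004,0,0.5],[0,0,-0.5,0,0.0008,0,0.5],[0,0,-0.5,0,0.0008,0,0.5],[0,0,-0.5,0,0.0008,0,0.5],[0,0,-0.5,0,0.0008,0,0.5],[0,0,-0.5,0,0.0008,0,0.5],[0,0,-0.5,0,0.0008,0,0.5],[0,0,-0.5,0,0.0008,0,0.5],[0,0,-0.5,0,0.0008,0,0.5],[0,0,-0.5,0,0.0008,0,0.5],[0,0,-0.5,0,0.0008,0,0.5],[0,0,-0.5,0,0.0008,0,0.5]]'
python3 - <<'E'
from h import *
F=np.mean([bot.camera("wrist")["frame"].astype(float) for _ in range(6)],0); np.save("avg2.npy",F)
S=np.mean([bot.camera("scene")["frame"].astype(float) for _ in range(6)],0)
o=bot.get_obs(); T=Ro.from_euler('xyz',o["tcp_rot"],degrees=True).as_matrix(); print("lean",np.degrees(np.arctan2(T[2,1],-T[2,0])),o["ee_pos"],o["wrist_force"],o["torque"])
cv2.imwrite("pics/a2.png",cv2.resize(F[150:180,212:306].clip(0,255).astype(np.uint8),None,fx=8.4,fy=16,interpolation=2)[:,:,::-1])
cv2.imwrite("pics/a3.png",cv2.resize(S[245:300,378:442].clip(0,255).astype(np.uint8),None,fx=10.5,fy=10.5,interpolation=2)[:,:,::-1])
c=bot.camera("wrist"); M=np.linalg.inv(np.array(c["tool_from_camera"]))
def pt(X): 
    p=(M@np.append(X,1))[:3]; return (c["fx"]*p[0]/p[2]+c["cx"]).round(2),(c["fy"]*p[1]/p[2]+c["cy"]).round(2)
for dz in (-.0012,-.0002):
  g=lambda x,y,z:np.array([.0806-z,y,x+dz])
  for n,q in [("crown",(-.032,0,.0135)),("line@gap2",(-.034,0,.0135)),("line@gap0",(-.032,0,.0125)),("foot",(-.032,.033,0)),("plate",(-.033,0,.0365))]: print(dz,n,pt(g(*q)))
b=[round(v,1) for v in (F[150:180,258,2]-F[150:180,258,0])]; print(b); print([round(v) for v in F[150:180,258].mean(1)])
E
```

```text
time: 18.4
ee_pos: [0.6396, -0.1607, 0.172]
tcp_rot: [88.3, 85.3, 74.2]
wrist_force: [-2.5, -2.0, 6.7]
opening: 0.0557
lean 4.672020044167414 [ 0.63955244 -0.16076916  0.17197245] [-3.08528882 -2.54425188  5.80810276] [-0.87316483  0.69928451 -0.05649433]
-0.0012 crown (np.float64(258.28), np.float64(163.93))
-0.0012 line@gap2 (np.float64(258.28), np.float64(161.27))
-0.0012 line@gap0 (np.float64(258.28), np.float64(163.63))
-0.0012 foot (np.float64(300.4), np.float64(160.15))
-0.0012 plate (np.float64(258.32), np.float64(170.04))
-0.0002 crown (np.float64(258.28), np.float64(165.25))
-0.0002 line@gap2 (np.float64(258.28), np.float64(162.6))
-0.0002 line@gap0 (np.float64(258.28), np.float64(164.95))
-0.0002 foot (np.float64(300.34), np.float64(161.4))
-0.0002 plate (np.float64(258.32), np.float64(171.5))
[np.float64(-13.5), np.float64(-12.5), np.float64(-13.0), np.float64(-13.0), np.float64(-12.3), np.float64(-12.7), np.float64(-17.8), np.float64(-12.0), np.float64(-2.0), np.float64(-4.0), np.float64(-8.3), np.float64(26.5), np.float64(34.2), np.float64(4.3), np.float64(-7.8), np.float64(-5.0), np.float64(-2.2), np.float64(-2.5), np.float64(-1.3), np.float64(-2.8), np.float64(-4.7), np.float64(-6.0), np.float64(-6.0), np.float64(-5.0), np.float64(-5.3), np.float64(-5.3), np.float64(-5.2), np.float64(-4.2), np.float64(-5.8), np.float64(-6.2)]
[67, 68, 68, 68, 69, 70, 137, 237, 253, 252, 230, 164, 151, 159, 125, 77, 58, 57, 58, 72, 102, 118, 110, 101, 99, 101, 100, 100, 99, 100]
```

View pics/a2.png

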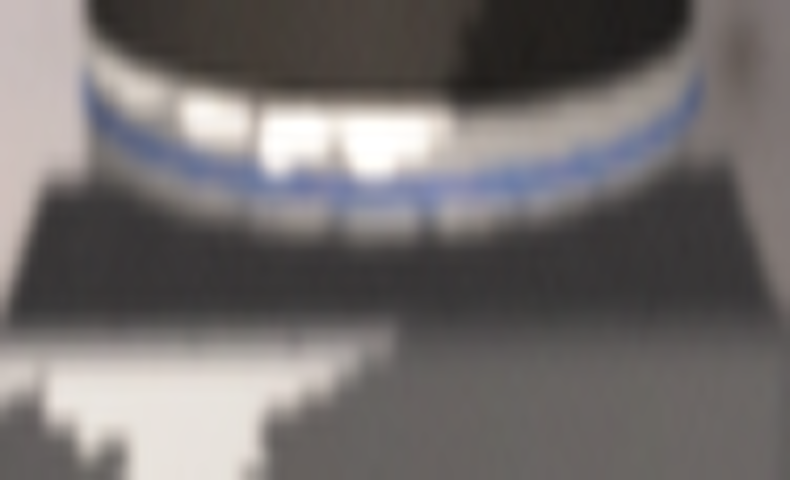

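View pics/a3.png

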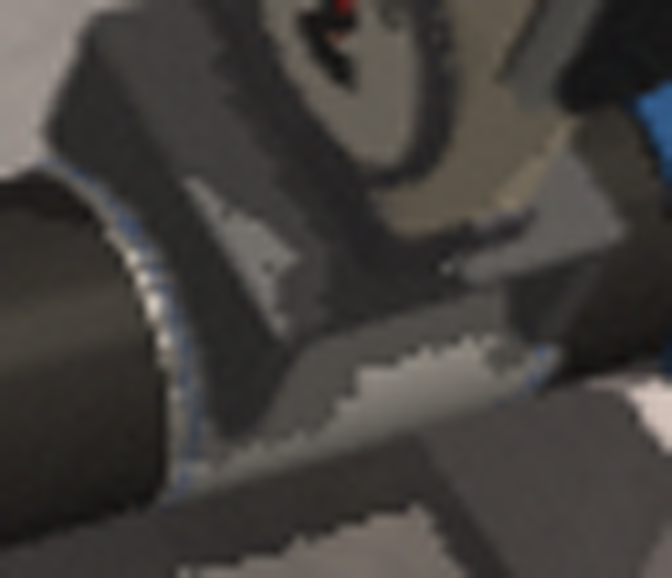

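```bash
python3 v.py 2; python3 m.py | sed -n 2,14p
```

```text
tool lean 4.670373239049008 pitch 0.1386912951006086 yaw -14.139409683156973
[ 0.63956138 -0.16074174  0.17196517] [-2.47946487 -2.46079601  5.29882947] [-0.80723199  0.69877827 -0.03119291] 19.1
[258.05 258.1  258.23 258.55 258.79 258.84] [1.80386995e-01 2.18650353e+02]
pointer_tip [(0.54, array([261.8, 229. ]))]
pointer_tip [(0.61, array([409.5, 240.1])), (0.15, array([332.9, 289.9]))]
index_mark [(0.56, array([258.6, 228.7]))]
index_mark [(0.84, array([410. , 234.6])), (0.52, array([290.4, 198. ])), (0.39, array([333.2, 177. ])), (0.38, array([190.9, 197.2]))]
218 g None r (np.float64(254.78), np.float64(261.34), np.float64(258.06)) -4 100
219 g None r (np.float64(254.84), np.float64(261.38), np.float64(258.11)) -3 133
220 g None r (np.float64(255.24), np.float64(261.35), np.float64(258.29)) -6 140
221 g None r (np.float64(255.76), np.float64(261.35), np.float64(258.55)) -8 140
222 g None r (np.float64(256.25), np.float64(261.37), np.float64(258.81)) -9 139
223 g None r (np.float64(256.41), np.float64(261.36), np.float64(258.89)) -9 132
224 g None r (np.float64(256.47), np.float64(260.93), np.float64(258.7)) -9 114
225 g None r (np.float64(256.5), np.float64(259.26), np.float64(257.88)) 7 80
226 g (np.float64(259.61), np.float64(262.92), np.float64(261.26)) r (np.float64(256.25), np.float64(258.47), np.float64(257.36)) 56 42
227 g (np.float64(258.63), np.float64(264.34), np.float64(261.49)) r None 63 10
228 g (np.float64(257.26), np.float64(265.84), np.float64(261.55)) r None 65 10
229 g (np.float64(256.15), np.float64(267.43), np.float64(261.79)) r None 65 9
230 g (np.float64(255.56), np.float64(268.42), np.float64(261.99)) r None 65 9
```

View pics/v2.png

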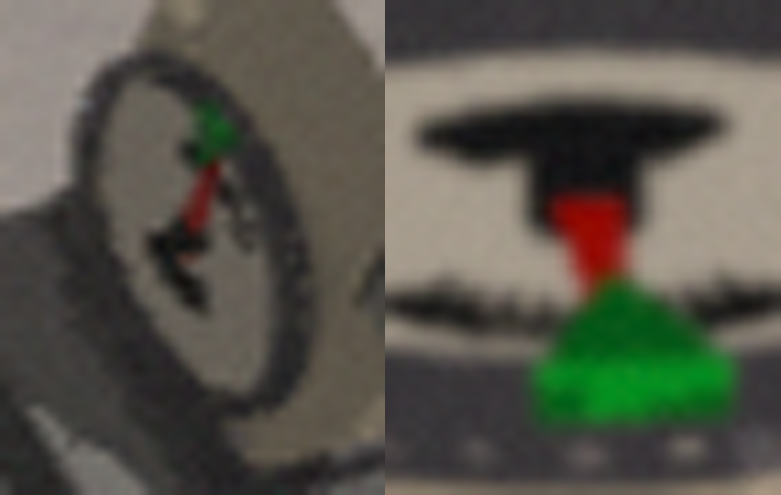

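```bash
python3 -c "
from workcell import bot
print(bot.job_done()); o=bot.get_obs(); print(o['time'],o['wrist_force'],o['opening'])"
```

```text
the job is handed in; nothing more can be done
None
the job is handed in; nothing more can be done
```

I took the ivory and bare-steel perch_gauge by its case and sat it on the bright band at the farther seat, dial towards the robot. I rocked it to a lean of 4.7° about its +x and handed the job in while still gripping it. The clock read about 19.5 s.

| Check | Last reading |
|---|---|
| Pointer on index | At rest 4.7° from the case's top; I put the index at 4.5 to 4.85° from the averaged wrist pictures. |
| Press on the tube | About 13 N, as the change in wrist force from free hanging. |
| Grip | Commanded 70 N; opening 56 mm on the 58 mm case, no slip seen. |
| Centring along the tube | Gap from the nearer blue line to the leg about 2 mm, ideal 2 mm. |
| Squareness | Tool yaw -14.1° against the tube's -14.2°. |
| Seat height | Arc centre about 0.7 mm below the tube's axis, within the 1 mm allowed. |

- **Band position:** The overhead and scene cameras put the band about 7 mm farther along the tube than the wrist camera did. I went with the sharper wrist view, and the blue-line gap bore it out.
- **Index angle:** Cruder readings of the same dial gave 3.4 to 5.5°, so the figure above is good to about 0.5°. The network's own marks for pointer tip and index in the last wrist picture were 3 pixels apart, too coarse to settle it.
- **Leg contact:** I could not tell from the wrist torque whether both legs carry the load equally.
- **Other things on the bench:** I never moved or touched them on purpose, but took no last picture to check them.

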